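Pull the plug die with the puller rod and rack it

TASK

Draw the square plug die out of the steel die block with the puller rod: lift the rod from its slanted cradle, stand it in the plug's slot until its collar rests on the plug, let go, take it again by its flat head, turn it a quarter turn clockwise to catch the plug, and pull straight up. Then stand the plug upright on the rack floor in the gap between the other dies without pushing or tipping them, and leave the rod standing in it.

Things in the scene. Friction and masses are not known exactly. Their poses are not given: they have to be found in the camera images.
- rod_grip (a point): Middle of the free round shaft (12 mm thick, 80 mm long) of the plain steel puller rod, 146 mm, 0.2 kg; z along the rod from foot to head. 54 mm above the collar's underside. The rod starts in the cradle, rising 35 degrees from level towards its head; shaft free for 21 mm each way from here, and over 35 mm of room below.
- rod_collar (a point): Centre of the underside of the rod's collar (36 mm wide, 8 mm thick), axes as rod_grip; it rests on the plug's top when the rod is fully in, and the rod then stands by itself.
- rod_pin (a point): Centre of the cross pin through the rod's foot: 8 mm thick, 26 mm long along the rod's y, 16 mm below the collar's underside. A cone nose below it narrows to 6 mm, tip 32 mm below the collar's underside. The pin is level at the start.
- rod_head (a point): Centre of the rod's flat head: 26 mm high along the rod, 40 mm wide along y (parallel to the cross pin), 12 mm thick along x; from 88 to 114 mm above the collar's underside.
- cradle: Fixed wooden cradle of the rod, 125 x 60 mm, origin on the table under rod_grip's start, x level towards the rod's head end. Two forks hold the shaft next to collar and head; they are open above (cheeks 1 mm above the axis), and the rod lifts straight up out of them.
- plug_top (a point): Centre of the top face of the steel plug die, 44 x 44 mm, 60 mm high, 0.3 kg, z up. In it a slot, 30 mm along y, 15 mm along x, passes a 10 mm roof into a hollow. The rod's foot enters with its pin along y; turned clockwise from above to a stop (about 90 degrees, 7 degrees of play) the pin lies under the roof and, raised 2 mm, lifts the plug.
- plug: The whole plug die, origin at the centre of its underside (rounded edge), axes as plug_top. It starts in the block's square pocket, top 2 mm below the block's top; spring plungers drag on it with 5 to 10 N; it must rise 62 mm to be clear. The pocket keeps it from turning.
- gap_floor (a point): Centre of the free place on the wooden rack's floor, 8 mm above the table, marked by a grey felt square; y runs along the row. Between the neighbour dies are 49 mm along y, between the rack's side walls (22 mm above the table) 52 mm along x. The plug's underside comes here, turned by any number of quarter turns.
- block: Fixed die block of dark steel, 90 x 90 x 64 mm, origin at the centre of its underside on the table; axes parallel to the plug's at the start.
- rod: The whole puller rod; origin and axes as rod_collar.
- die_a: A die in the rack: steel, 44 x 44 mm, about 64 mm high with a round tip on top, loose, origin at the centre of its underside. It stays where it is.
- die_b: Another such die (cone on top), origin at the centre of its underside.
- die_c: Another such die (small cup on top), origin at the centre of its underside.
- die_d: Another such die (stepped tip on top), origin at the centre of its underside.
Mind the look-alikes: they are no part of the job. What is shaped like the block but turquoise is not meant.

How it is judged:
On the way, in this order (a step that is already met when the one before it is completed fails the run):
1. the rod stands in the plug on its collar, pin in the slot, and the fingers have let go of it (distance between rod_collar and plug_top below 0.006 m and angle between rod's own z axis and vertical below 0.15 rad and angle between the y axis of rod and the y axis of plug, either way round below 0.6 rad and contact force between the fingers and rod below 0.1 N), for 0.2 s.
2. the rod has been turned a quarter turn in the plug, which is still in the block (distance between rod_collar and plug_top below 0.009 m and angle between the y axis of rod and the y axis of plug, either way round above 1.2 rad and z of plug in the frame of block below 0.02 m), for 0.1 s.
3. the plug hangs upright on the rod, clear above the block (z of plug in the frame of block above 0.066 m and distance between rod_collar and plug_top below 0.012 m and angle between plug's own z axis and vertical below 0.3 rad), for 0.1 s.
At the end, for the whole second after the job is handed in: Plug upright (0.08 rad) on the rack floor (underside under 12 mm above the table), within 8 mm of the gap's middle, at rest; rod standing in it (collar within 8 mm of plug top, tilt under 0.2 rad), released, at rest. No other die shifted over 10 mm or tipped over 0.25 rad on the way (horizontal distance between plug and gap_floor below 0.008 m and height (world z) of plug below 0.012 m and angle between plug's own z axis and vertical below 0.08 rad and linear speed of each of plug, rod below 0.02 m/s and distance between rod_collar and plug_top below 0.008 m and angle between rod's own z axis and vertical below 0.2 rad); the robot touches nothing.
It fails at once if another die in the rack is shifted by more than 10 mm or tipped by more than 0.25 rad (distance of any of die_a, die_b, die_c, die_d from where it was at the start of the episode above 0.01 m or angle between any of die_a, die_b, die_c, die_d's own z axis and vertical above 0.25 rad).
It also fails if it takes over 66 s, if anything falls off the work surface, if the arm or the gripper's body presses on something with over 40 N, if the wrist force passes 120 N, or if a joint passes its speed limit or range.

ROBOT

A 6-joint arm with a two-finger parallel gripper is mounted at the origin on the work surface; the furniture and walls round the work are solid. World frame = base frame: x ahead of the robot, y to its left, z up, the work surface at z = 0. Lengths are in m, angles in rad, forces in N, time in s.
With the tool pointing down it reaches from about 0.3 to 0.875 m from the base axis. Payload 6.4 kg.
Tool frame: the origin (TCP) lies midway between the tips of the shut fingers; the grasp point (between the pads) lies 19 mm behind it; z points along the fingers, y is the direction in which the jaws open and shut (so a half turn about z gives the same grasp; the last joint's range is limited). The gripper opens to 85 mm and grips with 20 to 120 N. Pads are 22 mm wide; open, the fingers measure 114 mm over their backs; the gripper's body (76 mm by 85 mm) begins 54 mm behind the grasp point. The pads swing forward as they close: fully open they stand 13 mm farther back than shut.
Start: joints at [-1.433, 0.181, 1.607, -0, 1.354, -0.206], TCP at [0.194, -0.541, 0.231] pointing down, gripper open.
Joint ranges: [-2.99, 2.99], [-0.89, 2.07], [0.3, 2.58], [-1.14, 4.28], [0, 2.63], [-3.12, 3.12]. Speed limits (rad/s): [2.57, 2.57, 3.01, 3.14, 3.14, 3.14].

INTERFACE

Orientations are given as a unit quaternion [w, x, y, z].
In Python, from bench import ctrl gives the robot as it stands.
- The arm moves only by the tool apply_moves, never from a script. Its argument "plan" is a list of rows, each an object with "translation": the shift along the tool's x, y, z in m, a list of three; "angular": the turn, a rotation vector about the tool's x, y, z in rad, a list of three; "hand": the finger opening in m, from 0 to 0.0854. In form: [{"translation": [x, y, z], "angular": [rx, ry, rz], "hand": hand}, ...]. A call has 1 to 10 rows; each row shifts and turns the commanded pose from where the row before left it, along the tool's axes as they then stand; what a row does not reach is not made up. A row lasts 1/8 s, in which the tool goes at most 62.5 mm and 10.7 degrees, less where a joint would pass 70% of its speed; a pose out of reach is approached as far as the arm can. A call with a gripper value outside its range is refused whole. The fingers move at their own pace and stop on an object; the grip force is fixed at half the most. Time passes only in rows, so rows that do not move let the fingers close. It gives the time, the measured TCP pose, the force and the opening at its end, in the units of the state.
- ctrl.get_obs(): the state, without advancing time (a new reading comes with each control period).
- ctrl.camera(name): name is "scene" or "top"; returns a dict with "img" (400x640x3 uint8, red, green, blue), "K" (3x3 intrinsics, pixels), "k1" (the pictures are not rectified: a ray, as slopes to the right and down, at radius r is drawn at 1 + k1 r^2 times it, then the intrinsics apply), "eye" and "orientation" of the camera in the world. Camera axes: x right, y up, looking along -z (the intrinsics and any distortion apply to the point x, -y, -z); pixel columns grow to the right and rows downward; lengths in m; the calibration is good to about 2 mm. A picture is of the moment at which its call begins. There is no depth.
- ctrl.hand_in(): hands the job in, once; it reports no verdict.
The state is a dict: "time_s": time; "q": joint angles; "dq": joint speeds; "joint_efforts": joint torques, N m; "eef_pos": TCP position; "eef_rot": TCP orientation; "wrist_force": force on the tool from outside, world axes, zero at the start; "torque": the same for the moment, N m; "opening": opening from 0.0 (shut) to 1.0 (fully open).
Only numpy, scipy, OpenCV 4.12 (cv2) and the standard library are available. Lean on these libraries where they do the work, as an engineer would, in place of code of your own. Each camera call takes 0.05 s, during which the arm holds its last target.

## Working session

There is one attempt and no reset: what is moved stays moved. The work goes in short steps, Python scripts to look and compute and a tool call to move; the robot and the scene stay as the last step left them, time stands still between calls to the robot, and variables do not carry over. Pictures are saved under pics/ and viewed, and the job is handed in when it is done.

Besides the shell and the picture viewer there is one more tool, called after "Request:" as name(argument=value, ...), one argument or row to a line, values as JSON. apply_moves: Moves the arm, as the interface text tells. Its arguments: {"type":"object","properties":{"plan":{"type":"array","items":{"type":"object","properties":{"translation":{"type":"array","items":{"type":"number"}},"angular":{"type":"array","items":{"type":"number"}},"hand":{"type":"number"}}}}},"required":["plan"]}

```bash
ls; mkdir -p pics; python3 - <<'E'
from bench import ctrl
import cv2
print(ctrl.get_obs())
for n in("scene","top"):
    c=ctrl.camera(n); cv2.imwrite(f"pics/{n}0.png",c["img"][...,::-1])
    print(n,c["K"],c["k1"],c["eye"],c["orientation"])
E
```

```text
pics
{'time_s': 0.0, 'q': array([-1.43329229e+00,  1.81557386e-01,  1.60802706e+00,  1.37163811e-05,
        1.35379798e+00, -2.06312690e-01]), 'dq': array([-0.00129494, -0.00055232, -0.00014867,  0.00194927,  0.00061115,
        0.00322467]), 'joint_efforts': array([ 5.30362249e-04, -4.44876409e+01, -3.51330435e+01, -1.99428164e-04,
        9.20821389e-03,  1.30756419e-05]), 'eef_pos': array([ 0.19375768, -0.54077444,  0.23036576]), 'eef_rot': array([-8.94126216e-04,  9.85259970e-01,  1.71061364e-01,  3.74739476e-05]), 'wrist_force': array([-0.44680073, -0.15087725, -0.27158289]), 'torque': array([ 0.02668285, -0.02283298, -0.01615672]), 'opening': 1.00134923334688}
scene [[488.88133612   0.         319.2843036 ]
 [  0.         488.88133612 204.06751997]
 [  0.           0.           1.        ]] -0.01787642014996294 [-0.37291325 -0.88247885  1.00464885] [ 0.83012099  0.42802923 -0.16166101 -0.31867827]
top [[420.21282967   0.         323.2990882 ]
 [  0.         420.21282967 199.26381465]
 [  0.           0.           1.        ]] -0.11255472136369087 [0.38100974 0.07833929 1.12798721] [ 0.70987041  0.0256071  -0.02587844 -0.70339077]
```

View pics/scene0.png

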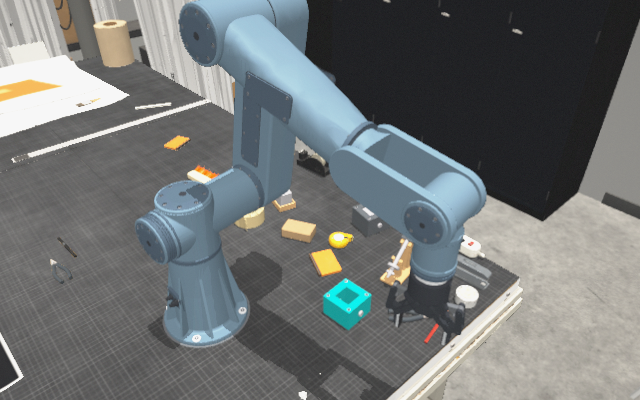

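View pics/top0.png

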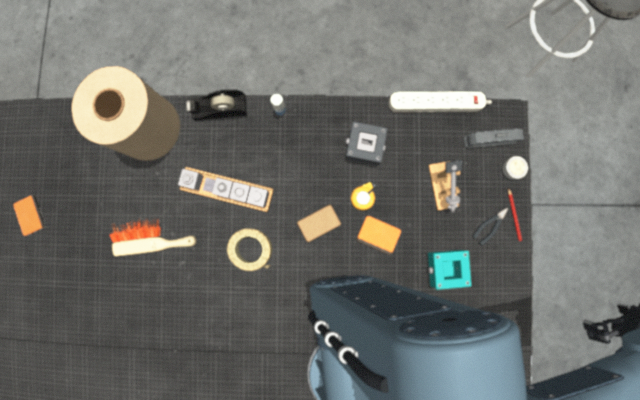

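The top view shows the dark block with the plug at (367,142), the cradle and rod at (446,186), the rack at (225,188), and the turquoise look-alike at (450,270). Next I'll enlarge these.

```bash
cat > h.py <<'E'
import numpy as np, cv2
from scipy.spatial.transform import Rotation as R
from bench import ctrl
def rot(q): return R.from_quat([q[1],q[2],q[3],q[0]]).as_matrix()
def ray(c,uv):
    K=c["K"]; d=np.array([(uv[0]-K[0,2])/K[0,0],(uv[1]-K[1,2])/K[1,1]]); s=d.copy()
    for _ in range(20): s=d/(1+c["k1"]*(s@s))
    return rot(c["orientation"])@np.array([s[0],-s[1],-1.])
def onz(c,uv,z):
    r=ray(c,uv); e=np.array(c["eye"]); return e+r*(z-e[2])/r[2]
def proj(c,p):
    v=rot(c["orientation"]).T@(np.array(p)-c["eye"]); s=np.array([v[0],-v[1]])/-v[2]
    s=s*(1+c["k1"]*(s@s)); K=c["K"]; return np.array([K[0,0]*s[0]+K[0,2],K[1,1]*s[1]+K[1,2]])
def tri(c1,u1,c2,u2):
    a,b=ray(c1,u1),ray(c2,u2); e1,e2=np.array(c1["eye"]),np.array(c2["eye"])
    t=np.linalg.lstsq(np.c_[a,-b],e2-e1,rcond=None)[0]
    p,q=e1+a*t[0],e2+b*t[1]; return (p+q)/2,np.linalg.norm(p-q)
def crop(im,x0,y0,w,h,s,name):
    cv2.imwrite(name,cv2.resize(im[y0:y0+h,x0:x0+w,::-1],None,fx=s,fy=s,interpolation=cv2.INTER_CUBIC))
E
python3 - <<'E'
from h import *
c=ctrl.camera("top"); im=c["img"]
crop(im,340,115,66,56,9,"pics/t_block.png")
crop(im,420,150,52,66,9,"pics/t_rod.png")
crop(im,170,155,112,65,7,"pics/t_rack.png")
c=ctrl.camera("scene"); im=c["img"]
crop(im,340,190,140,110,5.5,"pics/s_rod.png")
crop(im,230,160,120,90,6,"pics/s_rack.png")
for u in [(367,142),(446,186),(225,188)]:
    pass
E
```

```text
(no output)
```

View pics/t_block.png

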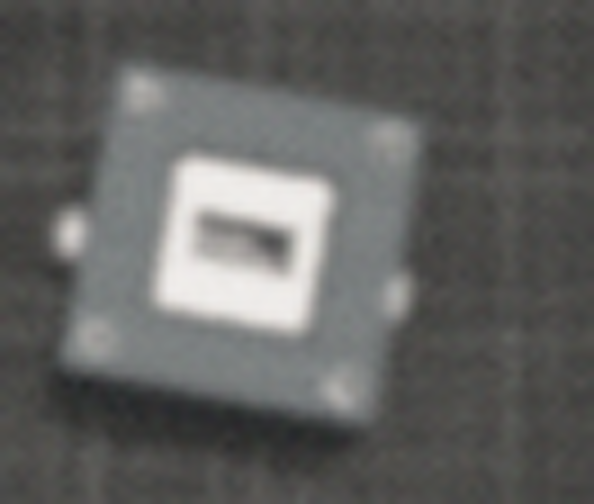

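View pics/t_rod.png

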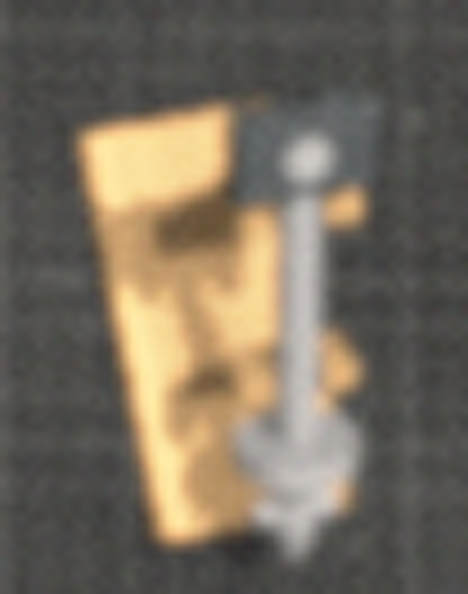

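View pics/t_rack.png

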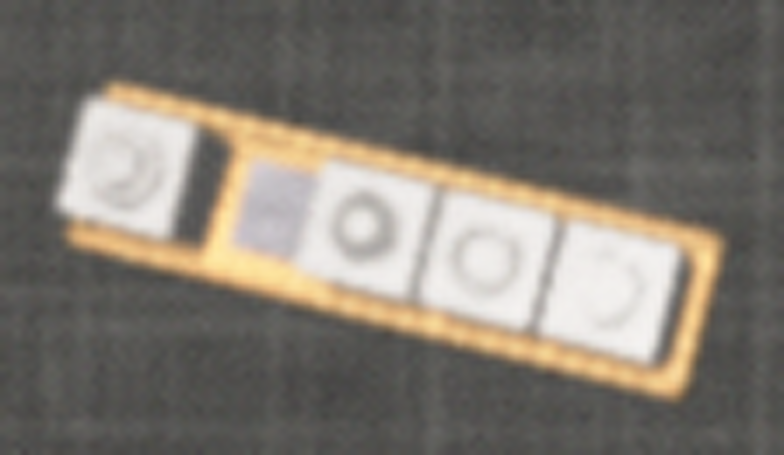

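View pics/s_rod.png

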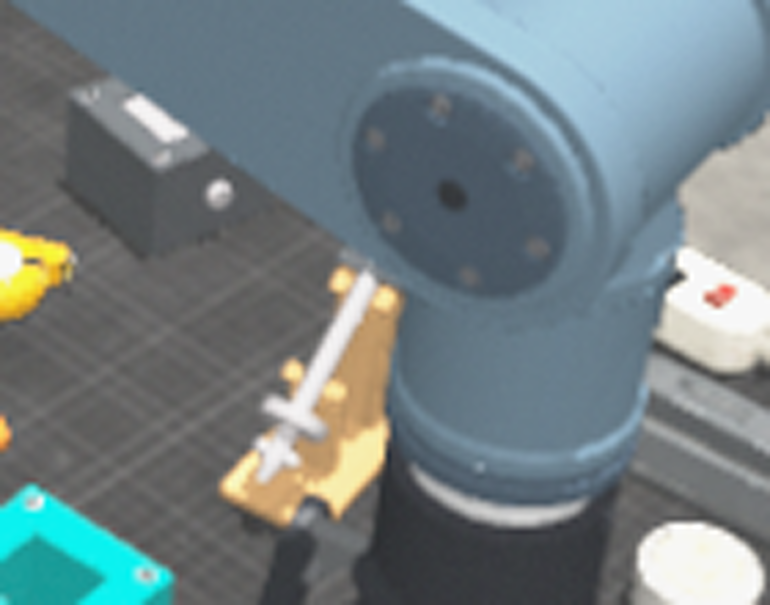

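View pics/s_rack.png

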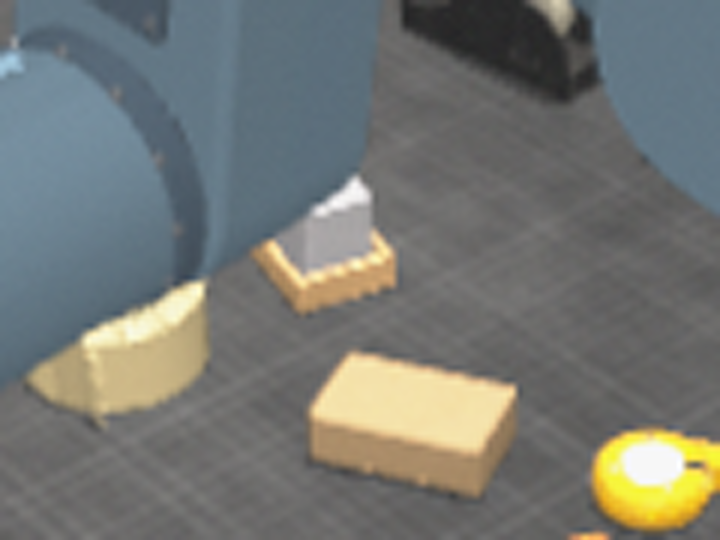

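```bash
python3 - <<'E'
from h import *
np.set_printoptions(precision=4,suppress=True)
c=ctrl.camera("top"); im=c["img"]
def U(x,y,x0,y0,s): return ((x+.5)/s-.5+x0,(y+.5)/s-.5+y0)
def rect(pts,z,n):
    P=np.array([onz(c,p,z)[:2] for p in pts]); e=np.roll(P,-1,0)-P
    print(n,"ctr",P.mean(0),"sides",np.linalg.norm(e,axis=1),"ang",np.degrees(np.arctan2(e[:,1],e[:,0])))
    return P
rect([U(*p,340,115,9) for p in [(120,65),(425,125),(372,420),(62,368)]],.064,"block")
g=im[115:171,340:406].astype(int).min(2)
big=cv2.resize(g.astype(np.uint8),None,fx=9,fy=9,interpolation=cv2.INTER_CUBIC)
m=(big>165).astype(np.uint8)
cs,_=cv2.findContours(m,cv2.RETR_CCOMP,cv2.CHAIN_APPROX_NONE); k=max(cs,key=cv2.contourArea)
r=cv2.boxPoints(cv2.minAreaRect(k)); print(r)
rect([U(*p,340,115,9) for p in r],.062,"plug")
hs=(cv2.inRange(big,0,150)); s=hs[180:300,180:310]
cs,_=cv2.findContours(s,cv2.RETR_EXTERNAL,cv2.CHAIN_APPROX_NONE); k=max(cs,key=cv2.contourArea)
r=cv2.boxPoints(cv2.minAreaRect(k))+[180,180]; print(r)
rect([U(*p,340,115,9) for p in r],.062,"slot")
# rack: floor felt and die tops
rect([U(*p,170,155,7) for p in [(90,92),(198,125),(170,240),(58,212)]],.064,"dieL")
rect([U(*p,170,155,7) for p in [(322,160),(438,188),(410,305),(296,275)]],.064,"die2")
rect([U(*p,170,155,7) for p in [(442,188),(557,217),(527,332),(415,303)]],.064,"die3")
rect([U(*p,170,155,7) for p in [(568,220),(682,247),(657,363),(538,331)]],.064,"die4")
rect([U(*p,170,155,7) for p in [(110,80),(723,237),(683,400),(66,240)]],.022,"rack")
print("felt left corners",onz(c,U(250,158,170,155,7),.008),onz(c,U(233,245,170,155,7),.008))
# rod
for n,p,z in [("headtip",(307,150),.15),("foot",(295,552),.03)]:
    print(n,onz(c,U(*p,420,150,9),z))
rect([U(*p,420,150,9) for p in [(80,130),(222,103),]]+[U(345,500,420,150,9),U(160,545,420,150,9)],.0,"cradle")
E
```

```text
block ctr [ 0.6084 -0.0322] sides [0.0893 0.0874 0.0896 0.0899] ang [-100.5884  169.6401   81.0219  -10.4943]
[[147.256  306.9059]
 [176.8578 151.4967]
 [335.9891 181.8074]
 [306.3873 337.2166]]
plug ctr [ 0.6086 -0.0315] sides [0.0462 0.0465 0.0462 0.0463] ang [ -10.5594 -100.2422  169.1793   79.7465]
[[197.4722 229.8941]
 [212.0689 197.9976]
 [297.1074 236.9135]
 [282.5107 268.81  ]]
slot ctr [ 0.6118 -0.0331] sides [0.0103 0.0268 0.0103 0.0268] ang [ -24.1529 -114.3395  155.6985   65.6721]
dieL ctr [0.5093 0.4278] sides [0.043  0.0436 0.0438 0.0459] ang [-106.3629  168.0143   76.7235  -13.1216]
die2 ctr [0.4859 0.3382] sides [0.0445 0.044  0.0438 0.0432] ang [-103.0388  167.9186   75.9753  -11.1954]
die3 ctr [0.476 0.294] sides [0.0439 0.0433 0.0427 0.0432] ang [-103.6213  166.591    76.1643  -11.8353]
die4 ctr [0.4654 0.2475] sides [0.043  0.0432 0.0452 0.0419] ang [-102.8051  168.9027   75.6002  -13.9292]
rack ctr [0.4877 0.3384] sides [0.2453 0.0634 0.2462 0.0637] ang [-103.8561  167.2202   76.204   -13.6075]
felt left corners [0.5198 0.3983 0.008 ] [0.486  0.4039 0.008 ]
headtip [ 0.5339 -0.2307  0.15  ]
foot [ 0.4334 -0.2632  0.03  ]
cradle ctr [ 0.5053 -0.2447] sides [0.0449 0.126  0.0588 0.1279] ang [ -78.5168 -163.3045  103.8075   10.3985]
```

```bash
python3 - <<'E'
from h import *
np.set_printoptions(precision=4,suppress=True)
c=ctrl.camera("top"); d=ctrl.camera("scene")
def U(x,y,x0,y0,s): return ((x+.5)/s-.5+x0,(y+.5)/s-.5+y0)
P=[]
for n,t,s in [("tip",(295,555),(262,476)),("collar",(299,447),(293,415)),("headjoint",(306,195),(368,283))]:
    p,e=tri(c,U(*t,420,150,9),d,U(*s,340,190,5.5)); P.append(p); print(n,p,e)
v=P[2]-P[0]; print(np.linalg.norm(v),np.degrees(np.arcsin(v[2]/np.linalg.norm(v))),np.degrees(np.arctan2(v[1],v[0])))
print(ctrl.get_obs()["time_s"])
E
```

```text
tip [ 0.4332 -0.2612  0.0393] 0.0028192867934703435
collar [ 0.4624 -0.2557  0.0598] 0.0007551509526897035
headjoint [ 0.5286 -0.2447  0.1042] 0.0002536934741460719
0.11658691220658396 33.83271175621195 9.80494660742201
0.35
```

Request:
apply_moves(
  plan=[
    {"translation": [0.042,-0.042,-0.012],"angular": [0,0,0],"hand": 0.0854},
    {"translation": [0.042,-0.042,-0.012],"angular": [0,0,0],"hand": 0.0854},
    {"translation": [0.042,-0.042,-0.012],"angular": [0,0,0],"hand": 0.0854},
    {"translation": [0.042,-0.042,-0.012],"angular": [0,0,0],"hand": 0.0854},
    {"translation": [0.042,-0.042,-0.012],"angular": [0,0,0],"hand": 0.0854},
    {"translation": [0.042,-0.042,-0.012],"angular": [0,0,0],"hand": 0.0854},
    {"translation": [0.042,-0.042,-0.012],"angular": [0,0,0],"hand": 0.0854},
    {"translation": [0.042,-0.042,-0.012],"angular": [0,0,0],"hand": 0.0854},
    {"translation": [0.042,-0.042,-0.012],"angular": [0,0,0],"hand": 0.0854},
    {"translation": [0.042,-0.042,-0.012],"angular": [0,0,0],"hand": 0.0854},
  ],
)

```text
time_s: 1.6
eef_pos: [0.4482, -0.0025, 0.3521]
eef_rot: [0.0, 0.985, 0.171, 0.001]
wrist_force: [0.4, -0.8, -0.5]
opening: 0.999
```

```bash
python3 - <<'E'
from h import *
import json
d=ctrl.camera("scene"); cv2.imwrite("pics/scene1.png",d["img"][...,::-1])
c=ctrl.camera("top"); cv2.imwrite("pics/top1.png",c["img"][...,::-1])
o=ctrl.get_obs(); print(o["time_s"],o["q"],o["eef_pos"],o["eef_rot"],o["wrist_force"])
crop(d["img"],370,220,70,80,7,"pics/s1_rod.png")
E
```

```text
1.7 [-0.26535599 -0.19304945  1.73705813  0.00202914  1.59479025  0.95394392] [0.44931934 0.00063383 0.35287306] [-3.20787505e-04  9.84590023e-01  1.74869972e-01  1.69617412e-03] [-0.72389474 -0.30547126  0.06793482]
```

View pics/scene1.png

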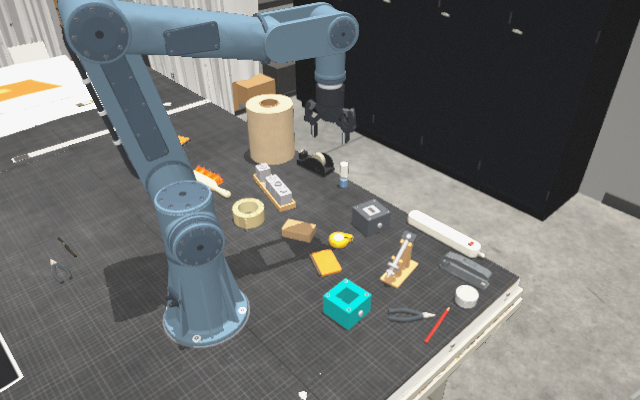

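View pics/s1_rod.png

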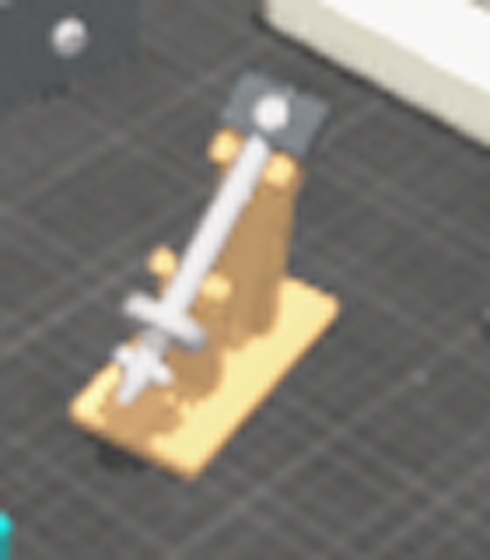

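```bash
python3 - <<'E'
from h import *
np.set_printoptions(precision=4,suppress=True)
c=ctrl.camera("top"); d=ctrl.camera("scene")
def U(x,y,x0,y0,s): return ((x+.5)/s-.5+x0,(y+.5)/s-.5+y0)
P={}
for n,t,s in [("tip",(295,555),(127,400)),("pin",(294,510),(143,362)),("collar",(299,447),(165,321)),("joint",(306,195),(260,140)),("dot",(307,157),(272,112))]:
    p,e=tri(c,U(*t,420,150,9),d,U(*s,370,220,7)); P[n]=p; print(n,p,e)
v=P["joint"]-P["tip"]; print(np.linalg.norm(v),np.degrees(np.arcsin(v[2]/np.linalg.norm(v))),np.degrees(np.arctan2(v[1],v[0])))
v=P["joint"]-P["collar"]; print(np.linalg.norm(v),np.degrees(np.arcsin(v[2]/np.linalg.norm(v))),np.degrees(np.arctan2(v[1],v[0])))
# block side in scene
a=np.array([np.cos(np.radians(35))*np.cos(np.radians(10)),np.cos(np.radians(35))*np.sin(np.radians(10)),np.sin(np.radians(35))])
for n,off in [("tip",86),("pin",70),("collar",50),("joint",-34)]: print(n,P[n]+a*off/1000)
# cradle base corners, scene z=.. base plate top? 
print([onz(d,U(*p,370,220,7),0.01)[:2] for p in [(70,410),(193,477),(340,305)]])
E
```

```text
tip [ 0.4337 -0.2622  0.0373] 0.003809310971264347
pin [ 0.4461 -0.2587  0.0478] 0.0036291477705326022
collar [ 0.4627 -0.2563  0.0585] 0.0012722435630102568
joint [ 0.5286 -0.2439  0.1089] 0.001953240082675067
dot [ 0.5378 -0.2416  0.1173] 0.0017135237849295027
0.12030002941093357 36.50427660635127 10.923259390633625
0.08386148053482431 36.90144778120091 10.663237693644527
tip [ 0.503  -0.25    0.0866]
pin [ 0.5026 -0.2488  0.088 ]
collar [ 0.503  -0.2492  0.0872]
joint [ 0.5012 -0.2487  0.0894]
[array([ 0.4364, -0.2338]), array([ 0.4447, -0.2931]), array([ 0.5692, -0.2681])]
```

Request:
apply_moves(
  plan=[
    {"translation": [0,0,-0.02],"angular": [0,0.17,0.13],"hand": 0.0854},
    {"translation": [0,0,-0.02],"angular": [0,0.17,0.13],"hand": 0.0854},
    {"translation": [0,0,-0.02],"angular": [0,0.18,0],"hand": 0.0854},
    {"translation": [0,0,-0.02],"angular": [0,0.18,0],"hand": 0.0854},
  ],
)

```text
time_s: 2.3
eef_pos: [0.4299, -0.0093, 0.4288]
eef_rot: [-0.034, 0.944, 0.051, 0.323]
wrist_force: [-0.7, -1.0, 0.3]
opening: 1.002
```

```bash
cat >> h.py <<'E'
def st():
    o=ctrl.get_obs(); M=rot(o["eef_rot"]); return o,M,o["eef_pos"]
E
python3 - <<'E'
from h import *
np.set_printoptions(precision=4,suppress=True)
o,M,p=st(); print(o["time_s"],o["q"],p,o["eef_rot"]); print(M)
E
```

```text
2.3 [-0.6814 -0.785   2.0817  0.4834  1.3877  0.8051] [ 0.4299 -0.0093  0.4288] [-0.0335  0.9444  0.0507  0.3232]
[[ 0.7859  0.1175  0.6071]
 [ 0.0741 -0.9926  0.0961]
 [ 0.6139 -0.0305 -0.7888]]
```

```bash
cat > fk.py <<'E'
import numpy as np
from scipy.spatial.transform import Rotation as R
S=[([-1.43329,.181557,1.608027,0,1.353798,-.206313],[.19375768,-.54077,.230366],[-8.9e-4,.98526,.171061,3.7e-5]),
([-0.26535599,-0.19304945,1.73705813,0.00202914,1.59479025,0.95394392],[0.44931934,0.00063383,0.35287306],[-3.2e-4,.98459,.17487,1.696e-3]),
([-0.6814,-0.785,2.0817,0.4834,1.3877,0.8051],[0.4299,-0.0093,0.4288],[-0.0335,0.9444,0.0507,0.3232])]
def ro(ax,a): return R.from_euler(ax,a).as_matrix()
def cols(q):
    A=ro('z',q[0]);B=A@ro('y',q[1]);C=B@ro('y',q[2]);D=C@ro('z',S4*q[3]);E=D@ro('y',q[4])
    ex,ey,ez=np.eye(3)
    return np.c_[A@ex,A@ey,A@ez,B@ez,C@ex,C@ez,D@ey,E@ez],E@ro('z',S6*q[5])
S4,S6=1,1
E
python3 - <<'E'
import fk; from fk import *
np.set_printoptions(precision=4,suppress=True)
for s4 in(1,-1):
  for s6 in (1,-1):
    fk.S4,fk.S6=s4,s6; print(s4,s6)
    for q,p,w in S:
        M=R.from_quat([w[1],w[2],w[3],w[0]]).as_matrix(); c,O=cols(q)
        print(R.from_matrix(O.T@M).as_rotvec())
E
```

```text
1 1
[-0.      0.      1.5708]
[-0.     -0.      1.5708]
[-0.0001 -0.0001  1.5708]
1 -1
[-0.      0.      1.1582]
[-0.      0.     -2.8045]
[-0.      0.0001 -3.1022]
-1 1
[-0.      0.      1.5708]
[0.0008 0.0044 1.5707]
[0.0211 1.0741 1.6126]
-1 -1
[-0.      0.      1.1582]
[ 0.0041 -0.0041 -2.8046]
[ 0.9541 -0.9541 -2.6088]
```

```bash
python3 - <<'E'
from fk import *
np.set_printoptions(precision=4,suppress=True)
A=[];b=[]
for q,p,w in S:
    c,O=cols(q); A.append(c); b+=list(p)
A=np.vstack(A); print(np.linalg.svd(A)[1])
x,r,k,s=np.linalg.lstsq(A,np.array(b),rcond=1e-3); print(x,r,k,A@x-b)
# without a3, and D@ey
for keep in ([0,1,2,3,5,7],[0,1,2,3,4,5,7],[2,3,5,6,7],[1,2,3,5,7],[1,2,3,4,5,7]):
    x=np.linalg.lstsq(A[:,keep],np.array(b),rcond=None)[0]; print(keep,x,np.abs(A[:,keep]@x-b).max())
E
```

```text
[3.4088 2.4408 2.4336 0.4896 0.3587 0.3499 0.0962 0.0257]
[-0.      0.1177  0.3135  0.4383  0.0856  0.5145  0.0001  0.319 ] [0.] 8 [-0. -0. -0.  0.  0.  0. -0. -0. -0.]
[0, 1, 2, 3, 5, 7] [0.0133 0.1183 0.2689 0.3912 0.4923 0.3155] 0.0022844691453547394
[0, 1, 2, 3, 4, 5, 7] [-0.      0.1178  0.3134  0.4382  0.0854  0.5145  0.3189] 5.332764194510009e-06
[2, 3, 5, 6, 7] [0.2671 0.4072 0.5051 0.1112 0.347 ] 0.03898788880506071
[1, 2, 3, 5, 7] [0.1185 0.2673 0.3916 0.5056 0.3145] 0.004277546098747365
[1, 2, 3, 4, 5, 7] [0.1178 0.3133 0.4381 0.0853 0.5145 0.3189] 7.057217703998475e-06
```

```bash
cat >> fk.py <<'E'
X=np.array([0,.1178,.3134,.4382,.0854,.5145,0,.3189])
LO=np.array([-2.99,-.89,.3,-1.14,0,-3.12]);HI=np.array([2.99,2.07,2.58,4.28,2.63,3.12])
def fk(q):
    c,O=cols(q); return c@X,O@ro('z',np.pi/2)
from scipy.optimize import least_squares
def ik(p,M,q0):
    def f(q):
        a,O=fk(q); return np.r_[(a-p)*5,R.from_matrix(O.T@M).as_rotvec()]
    s=least_squares(f,np.clip(q0,LO+1e-3,HI-1e-3),bounds=(LO,HI)); return s.x,np.abs(s.fun).max()
def tool(yaw,tilt): # tool x at yaw, z down, then tilt about tool y toward tool x (deg)
    return R.from_euler('z',yaw,degrees=True).as_matrix()@np.diag([1,-1,-1.])@ro('y',np.radians(tilt))
E
python3 - <<'E'
from fk import *
np.set_printoptions(precision=3,suppress=True)
rng=np.random.default_rng(0)
def allik(p,M,n=12):
    out=[]
    for i in range(n):
        q,e=ik(p,M,rng.uniform(LO,HI))
        if e<1e-4 and not any(np.abs(q-o).max()<.01 for o in out): out.append(q)
    return out
g=np.array([.5025,-.249,.0875]); b=np.array([.6085,-.0315,.116])
for th in (0,-10,-15):
    M=tool(11,th); print("grasp",th,allik(g+.019*M[:,2],M))
    for yaw in(-10.5,169.5):
      M=tool(yaw,55+th)
      for dz in(0,.06): print(" stand",yaw,dz,allik(b+[0,0,dz]+.019*M[:,2],M))
E
```

```text
grasp 0 [array([-0.672,  0.351,  1.759, -0.   ,  1.032,  0.707])]
 stand -10.5 0 [array([-0.29 ,  0.209,  2.253,  2.832,  0.291, -1.335])]
 stand -10.5 0.06 [array([-0.29 ,  0.039,  2.251,  2.447,  0.137, -0.943])]
 stand 169.5 0 [array([-0.228,  1.059,  0.825, -0.046,  2.216, -1.624])]
 stand 169.5 0.06 [array([-0.228,  0.989,  0.823, -0.049,  2.288, -1.628])]
grasp -10 [array([-0.604,  0.437,  1.648, -0.135,  1.182,  0.833])]
 stand -10.5 0 [array([-0.281,  0.161,  2.175,  1.251,  0.073,  0.252])]
 stand -10.5 0.06 [array([-0.281,  0.019,  2.158,  0.367,  0.194,  1.141])]
 stand 169.5 0 [array([-0.23 ,  0.932,  0.966, -0.037,  2.028, -1.62 ])]
 stand 169.5 0.06 [array([-0.23 ,  0.866,  0.953, -0.038,  2.107, -1.623])]
grasp -15 [array([-0.574,  0.485,  1.591, -0.19 ,  1.261,  0.88 ])]
 stand -10.5 0 [array([-0.276,  0.156,  2.126,  0.352,  0.174,  1.152])]
 stand -10.5 0.06 [array([-0.276,  0.026,  2.105,  0.191,  0.32 ,  1.318])]
 stand 169.5 0 [array([-0.231,  0.869,  1.038, -0.033,  1.932, -1.619])]
 stand 169.5 0.06 [array([-0.231,  0.804,  1.021, -0.034,  2.015, -1.622])]
```

```bash
cat >> h.py <<'E'
import json
from fk import tool, ik, fk, LO, HI
def rows(p1,M1,n=None,hand=.0854,start=None,rnd=4):
    o,M,p=st()
    if start is not None: p,M=start
    p1=np.array(p1); w=R.from_matrix(M.T@M1).as_rotvec()
    k=max(np.linalg.norm(p1-p)/.058,np.linalg.norm(w)/.178)
    n=n or int(np.ceil(k)); out=[];q=o["q"];Q=[]
    Mk=M.copy();pk=p.copy()
    for i in range(n):
        pt=p+(p1-p)*(i+1)/n; Mt=M@R.from_rotvec(w*(i+1)/n).as_matrix()
        t=np.round(Mk.T@(pt-pk),rnd); a=np.round(R.from_matrix(Mk.T@Mt).as_rotvec(),rnd)
        out.append({"translation":t.tolist(),"angular":a.tolist(),"hand":hand})
        pk=pk+Mk@t; Mk=Mk@R.from_rotvec(a).as_matrix()
        qn,e=ik(pt,Mt,q); Q.append(np.abs(qn-q).max()/.125); q=qn
        if e>1e-3: print("IK bad",i,e)
    print("n",n,"t=%.2f"%o["time_s"],"err",np.linalg.norm(pk-p1),"maxspeed",max(Q),"qend",q)
    print(json.dumps(out)); return pk,Mk
E
python3 - <<'E'
from h import *
np.set_printoptions(precision=3,suppress=True)
rows([.5035,-.2488,.17],tool(11,-5),rnd=3)
E
```

```text
n 7 t=2.30 err 0.00028607723181795343 maxspeed 1.2232249556469643 qend [-0.633  0.262  1.641 -0.067  1.298  0.765]
[{"translation": [-0.017, 0.036, 0.032], "angular": [-0.001, -0.107, -0.012], "hand": 0.0854}, {"translation": [-0.014, 0.036, 0.034], "angular": [-0.001, -0.107, -0.011], "hand": 0.0854}, {"translation": [-0.01, 0.036, 0.035], "angular": [-0.002, -0.107, -0.012], "hand": 0.0854}, {"translation": [-0.007, 0.036, 0.037], "angular": [-0.001, -0.107, -0.012], "hand": 0.0854}, {"translation": [-0.004, 0.036, 0.037], "angular": [-0.001, -0.107, -0.011], "hand": 0.0854}, {"translation": [-0.0, 0.035, 0.037], "angular": [-0.001, -0.107, -0.012], "hand": 0.0854}, {"translation": [0.003, 0.036, 0.037], "angular": [-0.001, -0.107, -0.012], "hand": 0.0854}]
```

Request:
apply_moves(
  plan=[
    {"translation": [-0.017,0.036,0.032],"angular": [-0.001,-0.107,-0.012],"hand": 0.0854},
    {"translation": [-0.014,0.036,0.034],"angular": [-0.001,-0.107,-0.011],"hand": 0.0854},
    {"translation": [-0.01,0.036,0.035],"angular": [-0.002,-0.107,-0.012],"hand": 0.0854},
    {"translation": [-0.007,0.036,0.037],"angular": [-0.001,-0.107,-0.012],"hand": 0.0854},
    {"translation": [-0.004,0.036,0.037],"angular": [-0.001,-0.107,-0.011],"hand": 0.0854},
    {"translation": [0,0.035,0.037],"angular": [-0.001,-0.107,-0.012],"hand": 0.0854},
    {"translation": [0.003,0.036,0.037],"angular": [-0.001,-0.107,-0.012],"hand": 0.0854},
    {"translation": [0,0,0],"angular": [0,0,0],"hand": 0.0854},
  ],
)

```text
time_s: 3.3
eef_pos: [0.4989, -0.2482, 0.1602]
eef_rot: [-0.002, 0.994, 0.095, -0.052]
wrist_force: [0.1, 1.3, -0.3]
opening: 0.996
```

```bash
python3 - <<'E'
from h import *
np.set_printoptions(precision=4,suppress=True)
d=ctrl.camera("scene");crop(d["img"],340,140,130,140,4.2,"pics/s2.png")
c=ctrl.camera("top");crop(c["img"],390,120,110,110,5.4,"pics/t2.png")
o,M,p=st();print(o["time_s"],p,M[:,2],proj(c,p),proj(d,p))
rows([.5035,-.2488,.0733],tool(11,-5))
E
```

```text
3.4 [ 0.5009 -0.2477  0.1671] [-0.0932 -0.0117 -0.9956] [463.2933 179.2366] [403.064 228.348]
n 2 t=3.40 err 5.96183053580855e-05 maxspeed 0.7457620268534537 qend [-0.6332  0.3893  1.6967 -0.0713  1.1159  0.7789]
[{"translation": [0.0055, 0.0011, 0.0466], "angular": [-0.0031, 0.0033, 0.0001], "hand": 0.0854}, {"translation": [0.0054, 0.0009, 0.0466], "angular": [-0.0032, 0.0033, 0.0001], "hand": 0.0854}]
```

View pics/s2.png

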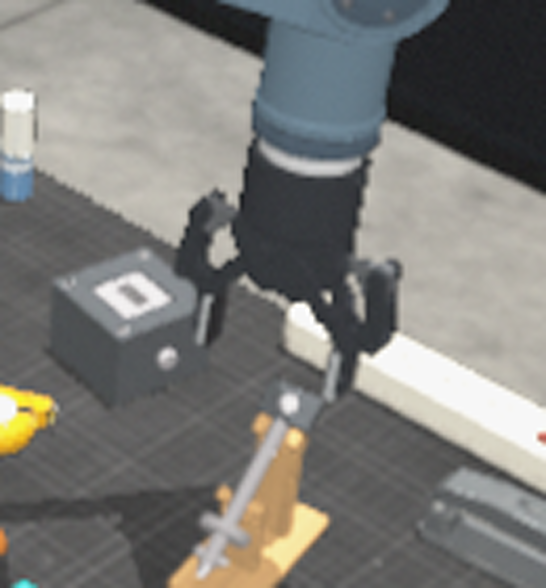

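View pics/t2.png

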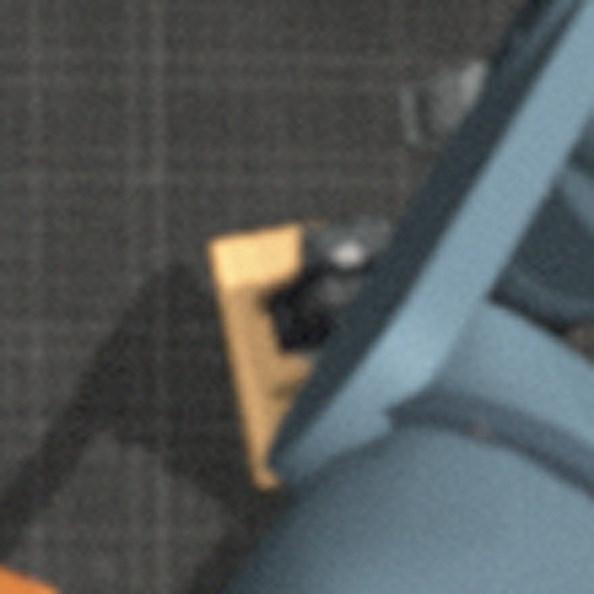

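Request:
apply_moves(
  plan=[
    {"translation": [0,0,0],"angular": [0,0,0],"hand": 0.0854},
    {"translation": [0,0,0],"angular": [0,0,0],"hand": 0.0854},
  ],
)

```text
time_s: 3.65
eef_pos: [0.5027, -0.2474, 0.1713]
eef_rot: [0.004, 0.994, 0.097, -0.044]
wrist_force: [0.1, -0.7, 0.1]
opening: 0.998
```

```bash
python3 - <<'E'
from h import *
np.set_printoptions(precision=4,suppress=True)
o,M,p=st();print(o["time_s"],p,M[:,2],M[:,0])
rows([.5035,-.2488,.0733],tool(11,-5),n=3)
E
```

```text
3.65 [ 0.5027 -0.2474  0.1713] [-0.0869 -0.017  -0.9961] [ 0.9774  0.1919 -0.0886]
n 3 t=3.65 err 5.31610168590996e-05 maxspeed 0.4983783549630605 qend [-0.6332  0.3893  1.6967 -0.0713  1.1159  0.7789]
[{"translation": [0.0031, 0.0005, 0.0325], "angular": [0.0, 0.0005, 0.0006], "hand": 0.0854}, {"translation": [0.003, 0.0005, 0.0325], "angular": [0.0001, 0.0005, 0.0007], "hand": 0.0854}, {"translation": [0.003, 0.0005, 0.0325], "angular": [0.0, 0.0004, 0.0006], "hand": 0.0854}]
```

Request:
apply_moves(
  plan=[
    {"translation": [0.003,0.001,0.032],"angular": [0,0,0],"hand": 0.0854},
    {"translation": [0.003,0,0.033],"angular": [0,0,0],"hand": 0.0854},
    {"translation": [0.003,0.001,0.032],"angular": [0,0,0],"hand": 0.0854},
    {"translation": [0,0,0],"angular": [0,0,0],"hand": 0.0854},
    {"translation": [0,0,0],"angular": [0,0,0],"hand": 0.0854},
  ],
)

```text
time_s: 4.28
eef_pos: [0.5036, -0.2492, 0.073]
eef_rot: [0.004, 0.994, 0.097, -0.045]
wrist_force: [0.4, -0.4, 0.6]
opening: 1.0
```

```bash
python3 - <<'E'
from h import *
np.set_printoptions(precision=4,suppress=True)
d=ctrl.camera("scene");crop(d["img"],360,190,90,100,6,"pics/s3.png")
o,M,p=st();print(o["time_s"],p,M[:,2],o["wrist_force"])
E
```

```text
4.325 [ 0.5038 -0.2495  0.0732] [-0.0882 -0.0164 -0.996 ] [ 0.2357  0.2133 -0.0483]
```

View pics/s3.png

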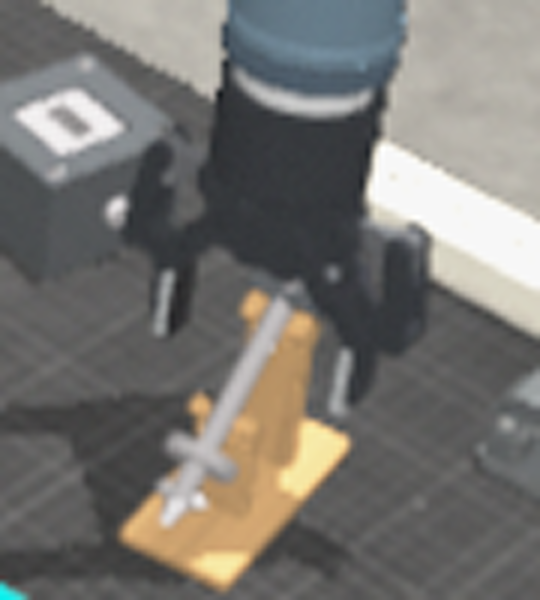

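The open fingers straddle the shaft, with tips at (160,330) and (338,410) and their midpoint on mid-shaft. I'll close now.

Request:
apply_moves(
  plan=[
    {"translation": [0,0,0],"angular": [0,0,0],"hand": 0},
    {"translation": [0,0,0],"angular": [0,0,0],"hand": 0},
    {"translation": [0,0,0],"angular": [0,0,0],"hand": 0},
    {"translation": [0,0,0],"angular": [0,0,0],"hand": 0},
    {"translation": [0,0,0],"angular": [0,0,0],"hand": 0},
    {"translation": [0,0,0],"angular": [0,0,0],"hand": 0},
  ],
)

```text
time_s: 5.08
eef_pos: [0.5026, -0.2487, 0.0709]
eef_rot: [0.003, 0.994, 0.097, -0.046]
wrist_force: [-0.6, 1.3, 2.5]
opening: 0.121
```

```bash
python3 - <<'E'
from h import *
np.set_printoptions(precision=4,suppress=True)
d=ctrl.camera("scene");crop(d["img"],360,190,90,100,6,"pics/s4.png")
o,M,p=st();print(o["time_s"],p,M[:,2],o["wrist_force"],o["torque"],o["opening"])
E
```

```text
5.125 [ 0.5026 -0.2487  0.0709] [-0.0915 -0.0141 -0.9957] [-0.9539  0.4     2.3445] [0.1391 0.1418 0.0482] 0.12018734601186847
```

View pics/s4.png

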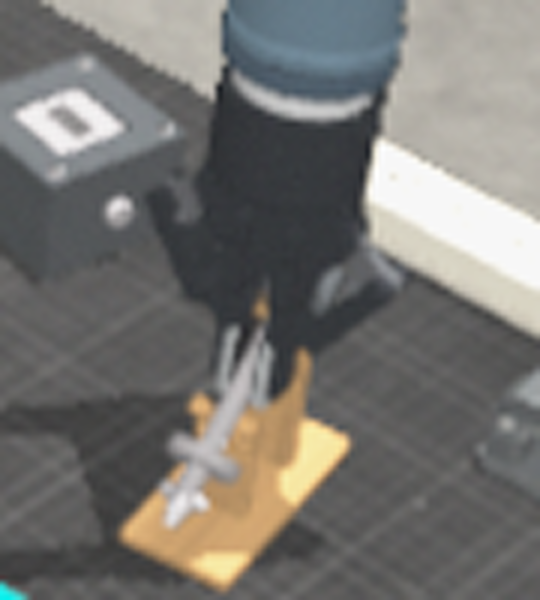

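```bash
python3 - <<'E'
from h import *
np.set_printoptions(precision=4,suppress=True)
o,M,p=st()
rows(p+[0,0,.13],M,hand=0,n=5)
E
```

```text
n 5 t=5.12 err 4.701662919091517e-05 maxspeed 0.39524048808236145 qend [-0.6332  0.2325  1.6122 -0.067   1.3629  0.7594]
[{"translation": [-0.0024, -0.0001, -0.0259], "angular": [0.0, 0.0, 0.0], "hand": 0}, {"translation": [-0.0024, -0.0001, -0.0259], "angular": [0.0, 0.0, 0.0], "hand": 0}, {"translation": [-0.0024, -0.0001, -0.0259], "angular": [0.0, 0.0, 0.0], "hand": 0}, {"translation": [-0.0024, -0.0001, -0.0259], "angular": [0.0, 0.0, 0.0], "hand": 0}, {"translation": [-0.0024, -0.0001, -0.0258], "angular": [0.0, 0.0, 0.0], "hand": 0}]
```

Request:
apply_moves(
  plan=[
    {"translation": [-0.001,0,-0.013],"angular": [0,0,0],"hand": 0},
    {"translation": [-0.002,0,-0.026],"angular": [0,0,0],"hand": 0},
    {"translation": [-0.003,0,-0.026],"angular": [0,0,0],"hand": 0},
    {"translation": [-0.002,0,-0.026],"angular": [0,0,0],"hand": 0},
    {"translation": [-0.003,0,-0.026],"angular": [0,0,0],"hand": 0},
    {"translation": [-0.001,0,-0.013],"angular": [0,0,0],"hand": 0},
  ],
)

```text
time_s: 5.88
eef_pos: [0.5033, -0.2496, 0.2032]
eef_rot: [0.003, 0.994, 0.097, -0.045]
wrist_force: [-0.3, -0.2, -2.0]
opening: 0.116
```

```bash
python3 - <<'E'
from h import *
np.set_printoptions(precision=4,suppress=True)
d=ctrl.camera("scene");crop(d["img"],340,140,130,140,4.2,"pics/s5.png")
o,M,p=st();print(o["time_s"],p,M[:,2],o["wrist_force"],o["opening"])
# yaw with tool tilt -5 to 169.5, moving over block high
pt=np.array([.6085,-.0315,.26])
rows(pt,tool(169.5,0),hand=0,rnd=3)
E
```

```text
5.925 [ 0.5038 -0.2498  0.2043] [-0.0883 -0.0164 -0.996 ] [ 0.7701  0.3089 -0.3785] 0.12057522629485753
n 16 t=5.92 err 0.00048195054873225254 maxspeed 1.2243980385641784 qend [-0.2463  0.2341  1.4855  0.      1.422  -1.6338]
[{"translation": [0.009, -0.012, -0.004], "angular": [-0.008, 0.001, -0.173], "hand": 0}, {"translation": [0.01, -0.011, -0.005], "angular": [-0.008, 0.002, -0.172], "hand": 0}, {"translation": [0.013, -0.008, -0.004], "angular": [-0.007, 0.001, -0.173], "hand": 0}, {"translation": [0.013, -0.006, -0.004], "angular": [-0.008, 0.002, -0.172], "hand": 0}, {"translation": [0.015, -0.004, -0.005], "angular": [-0.008, 0.001, -0.173], "hand": 0}, {"translation": [0.014, -0.001, -0.004], "angular": [-0.008, 0.001, -0.173], "hand": 0}, {"translation": [0.015, 0.002, -0.005], "angular": [-0.008, 0.002, -0.172], "hand": 0}, {"translation": [0.015, 0.004, -0.004], "angular": [-0.007, 0.001, -0.173], "hand": 0}, {"translation": [0.013, 0.006, -0.005], "angular": [-0.008, 0.002, -0.172], "hand": 0}, {"translation": [0.012, 0.009, -0.004], "angular": [-0.008, 0.001, -0.173], "hand": 0}, {"translation": [0.011, 0.011, -0.004], "angular": [-0.008, 0.001, -0.173], "hand": 0}, {"translation": [0.008, 0.012, -0.004], "angular": [-0.008, 0.002, -0.172], "hand": 0}, {"translation": [0.006, 0.014, -0.004], "angular": [-0.007, 0.001, -0.173], "hand": 0}, {"translation": [0.004, 0.014, -0.004], "angular": [-0.008, 0.002, -0.173], "hand": 0}, {"translation": [0.001, 0.015, -0.003], "angular": [-0.008, 0.001, -0.172], "hand": 0}, {"translation": [-0.001, 0.015, -0.004], "angular": [-0.008, 0.002, -0.173], "hand": 0}]
```

View pics/s5.png

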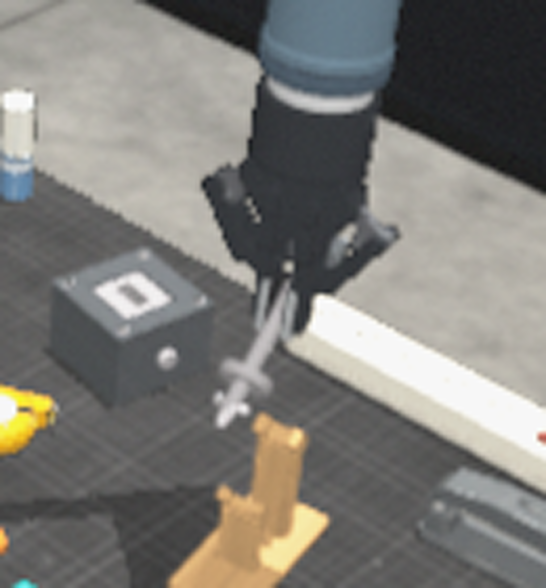

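Request:
apply_moves(
  plan=[
    {"translation": [0.009,-0.012,-0.004],"angular": [-0.008,0.001,-0.173],"hand": 0},
    {"translation": [0.01,-0.011,-0.005],"angular": [-0.008,0.002,-0.172],"hand": 0},
    {"translation": [0.013,-0.008,-0.004],"angular": [-0.007,0.001,-0.173],"hand": 0},
    {"translation": [0.013,-0.006,-0.004],"angular": [-0.008,0.002,-0.172],"hand": 0},
    {"translation": [0.015,-0.004,-0.005],"angular": [-0.008,0.001,-0.173],"hand": 0},
    {"translation": [0.014,-0.001,-0.004],"angular": [-0.008,0.001,-0.173],"hand": 0},
    {"translation": [0.015,0.002,-0.005],"angular": [-0.008,0.002,-0.172],"hand": 0},
    {"translation": [0.015,0.004,-0.004],"angular": [-0.007,0.001,-0.173],"hand": 0},
    {"translation": [0.013,0.006,-0.005],"angular": [-0.008,0.002,-0.172],"hand": 0},
    {"translation": [0.012,0.009,-0.004],"angular": [-0.008,0.001,-0.173],"hand": 0},
  ],
)

```text
time_s: 7.18
eef_pos: [0.5681, -0.1122, 0.2354]
eef_rot: [-0.001, 0.57, 0.821, -0.023]
wrist_force: [0.0, 0.1, -1.9]
opening: 0.116
```

Request:
apply_moves(
  plan=[
    {"translation": [0.011,0.011,-0.004],"angular": [-0.008,0.001,-0.173],"hand": 0},
    {"translation": [0.008,0.012,-0.004],"angular": [-0.008,0.002,-0.172],"hand": 0},
    {"translation": [0.006,0.014,-0.004],"angular": [-0.007,0.001,-0.173],"hand": 0},
    {"translation": [0.004,0.014,-0.004],"angular": [-0.008,0.002,-0.173],"hand": 0},
    {"translation": [0.001,0.015,-0.003],"angular": [-0.008,0.001,-0.172],"hand": 0},
    {"translation": [-0.001,0.015,-0.004],"angular": [-0.008,0.002,-0.173],"hand": 0},
    {"translation": [0,0,0],"angular": [0,0,0],"hand": 0},
    {"translation": [0,0,0],"angular": [0,0,0],"hand": 0},
  ],
)

```text
time_s: 8.18
eef_pos: [0.6069, -0.0317, 0.2562]
eef_rot: [-0.003, 0.093, 0.996, 0.001]
wrist_force: [0.4, 0.1, -1.6]
opening: 0.121
```

```bash
python3 - <<'E'
from h import *
np.set_printoptions(precision=4,suppress=True)
d=ctrl.camera("scene");cv2.imwrite("pics/s6.png",d["img"][...,::-1])
c=ctrl.camera("top");crop(c["img"],290,70,160,120,5,"pics/t6.png")
o,M,p=st();print(o["time_s"],p);print(M)
# now tilt 50 about tool y with grasp point fixed, 80mm above
Mt=tool(169.5,50); g=np.array([.6085,-.0315,.062+.057+.06]); rows(g+.016*Mt[:,2],Mt,hand=0)
E
```

```text
8.275 [ 0.607  -0.0318  0.2565]
[[-0.9828  0.1846 -0.0046]
 [ 0.1846  0.9828  0.0027]
 [ 0.005   0.0018 -1.    ]]
n 5 t=8.28 err 3.738808594906301e-05 maxspeed 1.2971124775027185 qend [-0.2287  0.9284  0.8761 -0.0433  2.2088 -1.6258]
[{"translation": [0.0021, 0.0001, 0.0176], "angular": [0.0006, 0.1735, -0.0003], "hand": 0}, {"translation": [-0.001, 0.0001, 0.0176], "angular": [0.0005, 0.1736, -0.0003], "hand": 0}, {"translation": [-0.004, 0.0001, 0.0173], "angular": [0.0005, 0.1735, -0.0002], "hand": 0}, {"translation": [-0.007, 0.0001, 0.0162], "angular": [0.0006, 0.1735, -0.0003], "hand": 0}, {"translation": [-0.0096, 0.0001, 0.0149], "angular": [0.0006, 0.1735, -0.0003], "hand": 0}]
```

View pics/s6.png

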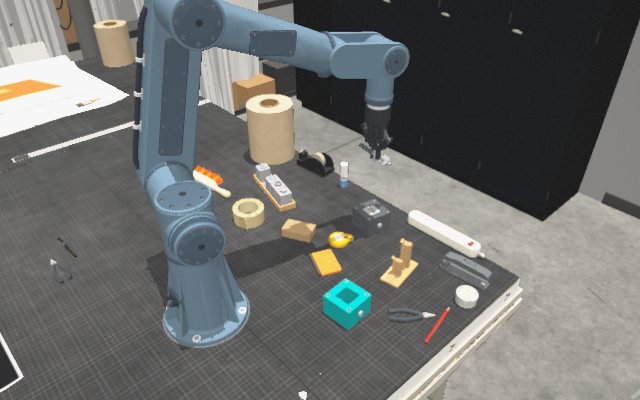

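View pics/t6.png

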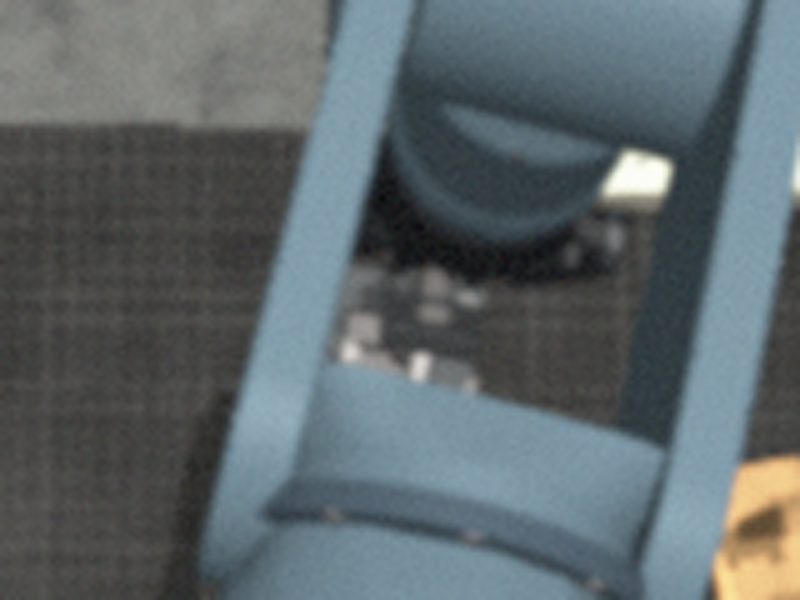

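Request:
apply_moves(
  plan=[
    {"translation": [0.002,0,0.0175],"angular": [0,0.1735,0],"hand": 0},
    {"translation": [-0.001,0,0.0175],"angular": [0,0.1735,0],"hand": 0},
    {"translation": [-0.004,0,0.0175],"angular": [0,0.1735,0],"hand": 0},
    {"translation": [-0.007,0,0.016],"angular": [0,0.1735,0],"hand": 0},
    {"translation": [-0.0095,0,0.015],"angular": [0,0.1735,0],"hand": 0},
    {"translation": [0,0,0],"angular": [0,0,0],"hand": 0},
    {"translation": [0,0,0],"angular": [0,0,0],"hand": 0},
    {"translation": [0,0,0],"angular": [0,0,0],"hand": 0},
  ],
)

```text
time_s: 9.28
eef_pos: [0.5985, -0.0296, 0.1748]
eef_rot: [-0.415, 0.083, 0.905, 0.039]
wrist_force: [-0.4, 0.3, -1.6]
opening: 0.12
```

```bash
python3 - <<'E'
from h import *
np.set_printoptions(precision=4,suppress=True)
d=ctrl.camera("scene");crop(d["img"],330,150,90,90,7,"pics/s7.png")
c=ctrl.camera("top");crop(c["img"],320,100,100,80,7,"pics/t7.png")
o,M,p=st();print(o["time_s"],p,o["opening"]);print(M); print(p-.016*M[:,2])
E
```

```text
9.375 [ 0.5982 -0.0295  0.1743] 0.12231093338415554
[[-0.6401  0.182  -0.7464]
 [ 0.1173  0.9833  0.1391]
 [ 0.7593  0.0015 -0.6508]]
[ 0.6101 -0.0317  0.1847]
```

View pics/s7.png

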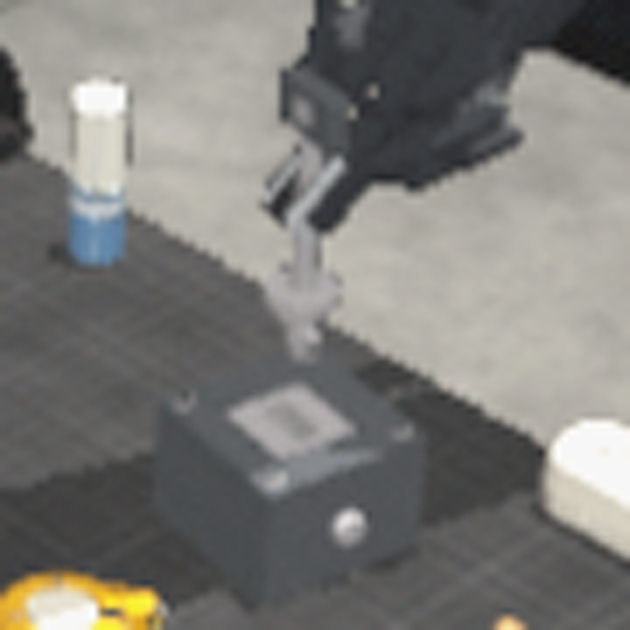

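View pics/t7.png

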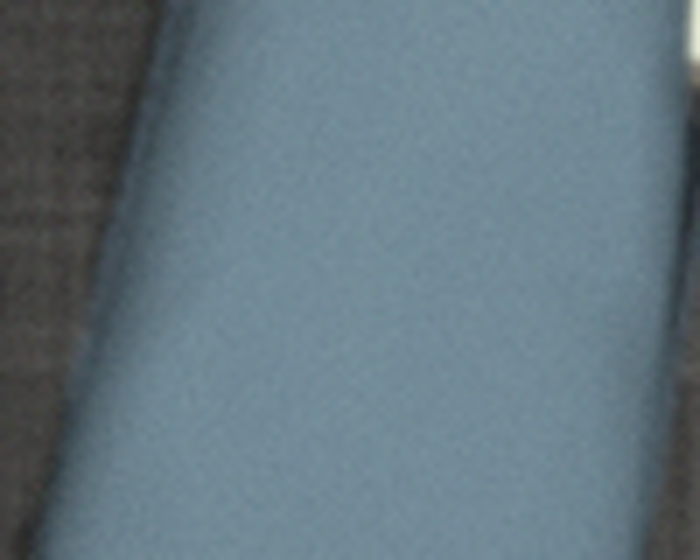

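```bash
python3 - <<'E'
from h import *
np.set_printoptions(precision=4,suppress=True)
c=ctrl.camera("scene"); d=c
o,M,p=st()
# rod axis in tool frame from grasp
def Mq(w): return rot(w)
Mg=Mq([0.0033,.994,.097,-.0455]); 
a=np.array([np.cos(np.radians(35))*np.cos(np.radians(11)),np.cos(np.radians(35))*np.sin(np.radians(11)),np.sin(np.radians(35))])
print("Mg z",Mg[:,2],"rod in tool",Mg.T@a,"now",M@(Mg.T@a), "rod y", M@Mg.T@np.array([-np.sin(np.radians(11)),np.cos(np.radians(11)),0]))
ax=M@(Mg.T@a)
pg=np.array([.5026,-.2487,.0709]); G=np.array([.5025,-.249,.0875]); gt=Mg.T@(G-pg); print("grip in tool",gt)
g=p+M@gt; print("grip now",g,"collar",g-.054*ax,"tip",g-.086*ax)
def C(u): return ((u[0]-330+.5)*7-.5,(u[1]-150+.5)*7-.5)
for n,k in [("collar under",-.054),("collar top",-.046),("pin",-.070),("tip",-.086),("headbot",.034),("headtop",.060)]:
    print(n,np.round(C(proj(d,g+k*ax)),1))
print("slot",C(proj(d,[.6085,-.0315,.062])))
b=np.radians(-10.5)
for sx,sy in [(1,1),(1,-1),(-1,-1),(-1,1)]:
    v=np.array([.6085,-.0315])+22e-3*np.array([np.cos(b)*sx-np.sin(b)*sy,np.sin(b)*sx+np.cos(b)*sy]); print("plugc",np.round(C(proj(d,[*v,.062])),1))
E
```

```text
Mg z [-0.0899 -0.0154 -0.9958] rod in tool [ 0.7635  0.0007 -0.6458] now [-0.005  0.     1.   ] rod y [-0.1852 -0.9827 -0.0009]
grip in tool [-0.0017  0.0002 -0.0165]
grip now [ 0.6114 -0.0316  0.183 ] collar [ 0.6117 -0.0316  0.129 ] tip [ 0.6118 -0.0316  0.097 ]
collar under [299.1 297. ]
collar top [300.1 282.5]
pin [297.2 325.9]
tip [295.3 354.4]
headbot [310.1 132.1]
headtop [313.5  81.1]
slot (np.float64(285.8174428076884), np.float64(418.453033755067))
plugc [295.9 380.7]
plugc [352.2 427.5]
plugc [275.5 457.4]
plugc [219.9 409.4]
```

```bash
python3 - <<'E'
from h import *
d=ctrl.camera("scene");crop(d["img"],355,175,40,45,13,"pics/s8.png")
def C(u): return np.round(((u[0]-355+.5)*13-.5,(u[1]-175+.5)*13-.5),1)
for n,q in [("collar",[.6117,-.0316,.129]),("pin",[.6118,-.0316,.113]),("tip",[.6118,-.0316,.097]),("slot",[.6085,-.0315,.062]),("slot+5x",[.6135,-.0315,.062]),("slot+5y",[.6085,-.0265,.062])]: print(n,C(proj(d,q)))
b=np.radians(-10.5)
for h,l in (("plug",(.022,.022)),("slot",(.0075,.015))):
  for sx,sy in [(1,1),(1,-1),(-1,-1),(-1,1)]:
    x,y=l[0]*sx,l[1]*sy
    v=np.array([.6085,-.0315])+np.array([np.cos(b)*x-np.sin(b)*y,np.sin(b)*x+np.cos(b)*y]); print(h,C(proj(d,[*v,.062])))
E
```

```text
collar [230.9 227.1]
pin [227.4 280.6]
tip [223.6 333.6]
slot [206.2 452.6]
slot+5x [219.9 444.7]
slot+5y [191.7 443.9]
plug [224.9 382.5]
plug [329.5 469.4]
plug [187.  524.8]
plug [ 83.8 435.8]
slot [195.1 413.6]
slot [266.1 473.4]
slot [217.6 492.1]
slot [146.9 431.9]
```

View pics/s8.png

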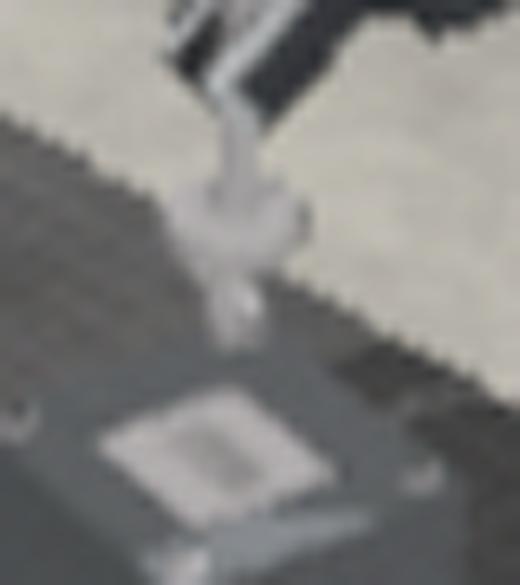

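```bash
cat >> h.py <<'E'
GT=np.array([-.0017,.0002,-.0165])
E
python3 - <<'E'
from h import *
np.set_printoptions(precision=4,suppress=True)
o,M,p=st(); Mt=M@R.from_rotvec([0,-.05,0]).as_matrix()
g=np.array([.6085,-.0315,.163]); rows(g-Mt@GT,Mt,hand=0,n=3)
E
```

```text
n 3 t=9.47 err 1.907113773170489e-05 maxspeed 0.22171166293750844 qend [-0.23    0.8992  0.931  -0.0389  2.1259 -1.6249]
[{"translation": [-0.0046, -0.0001, 0.0048], "angular": [-0.0, -0.0167, -0.0], "hand": 0}, {"translation": [-0.0045, -0.0002, 0.0049], "angular": [-0.0, -0.0166, 0.0], "hand": 0}, {"translation": [-0.0044, -0.0001, 0.005], "angular": [0.0, -0.0167, 0.0], "hand": 0}]
```

Request:
apply_moves(
  plan=[
    {"translation": [-0.0046,-0.0001,0.0048],"angular": [0,-0.017,0],"hand": 0},
    {"translation": [-0.0045,-0.0002,0.0049],"angular": [0,-0.017,0],"hand": 0},
    {"translation": [-0.0044,-0.0001,0.005],"angular": [0,-0.017,0],"hand": 0},
    {"translation": [0,0,0],"angular": [0,0,0],"hand": 0},
    {"translation": [0,0,0],"angular": [0,0,0],"hand": 0},
  ],
)

```text
time_s: 10.1
eef_pos: [0.5946, -0.0292, 0.1495]
eef_rot: [-0.397, 0.083, 0.913, 0.037]
wrist_force: [-0.3, -0.4, -2.8]
opening: 0.122
```

```bash
cat > chk.py <<'E'
from h import *
np.set_printoptions(precision=4,suppress=True)
import sys
d=ctrl.camera("scene");crop(d["img"],355,175,40,45,13,sys.argv[1])
o,M,p=st(); g=p-M@-GT; print(o["time_s"],"grip",g,"z",M[:,2],o["wrist_force"])
def C(u): return np.round(((u[0]-355+.5)*13-.5,(u[1]-175+.5)*13-.5),1)
for k in (.05,.02,-.02,-.05,-.054,-.07,-.086): print(k,C(proj(d,g+[0,0,k])))
E
python3 chk.py pics/s9.png
```

```text
10.15 grip [ 0.6078 -0.0314  0.1596] z [-0.719   0.1346 -0.6818] [-0.0645  0.1489 -2.0819]
0.05 [238.9 -47.8]
0.02 [231.5  58.7]
-0.02 [221.9 196.9]
-0.05 [214.9 297.9]
-0.054 [213.9 311.2]
-0.07 [210.3 364. ]
-0.086 [206.6 416.2]
```

View pics/s9.png

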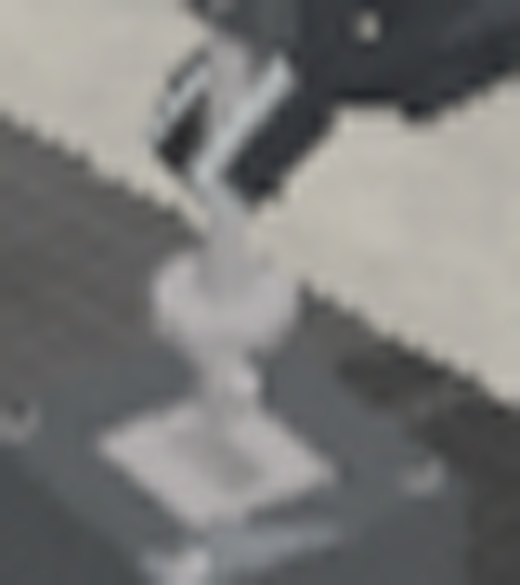

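```bash
python3 - <<'E'
from h import *
np.set_printoptions(precision=1,suppress=True)
ims=[ctrl.camera("scene")["img"].astype(float) for _ in range(6)]
d=ctrl.camera("scene"); im=np.mean(ims,0).clip(0,255)
x0,y0,s=340,160,10
crop(im.astype(np.uint8),x0,y0,70,80,s-2.5,"pics/s10.png"); s=7.5
def C(u): return np.round(((u[0]-x0+.5)*s-.5,(u[1]-y0+.5)*s-.5),1)
b=np.radians(-10.5)
for sx,sy in [(1,1),(1,-1),(-1,-1),(-1,1)]:
    x,y=.045*sx,.045*sy
    v=np.array([.6085,-.0317])+np.array([np.cos(b)*x-np.sin(b)*y,np.sin(b)*x+np.cos(b)*y]); print(C(proj(d,[*v,.064])),C(proj(d,[*v,0])))
print(ctrl.get_obs()["time_s"])
E
```

```text
[253.5 288.5] [245.2 403. ]
[378.  389.8] [366.5 506.4]
[208.8 456.5] [200.9 574.3]
[ 87.9 350.2] [ 83.1 465.9]
10.5
```

View pics/s10.png

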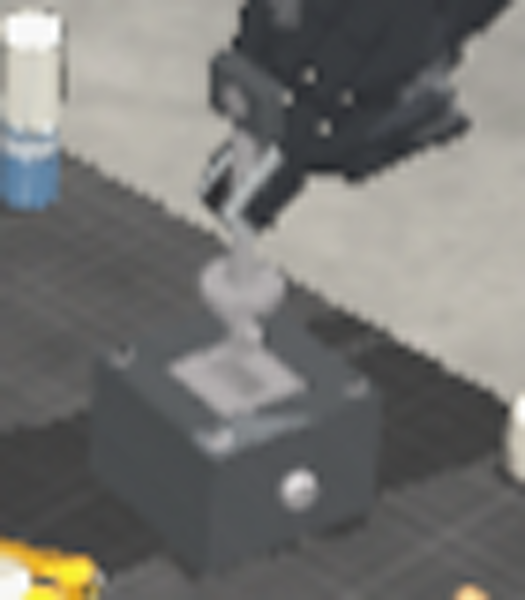

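```bash
python3 - <<'E'
from h import *
np.set_printoptions(precision=4,suppress=True)
o,M,p=st(); Mt=M@R.from_rotvec([0,.08,0]).as_matrix(); print(p+M@GT)
g=np.array([.6085,-.0315,.163]); rows(g-Mt@GT,Mt,hand=0,n=2)
E
```

```text
[ 0.6077 -0.0314  0.1596]
n 2 t=10.50 err 4.6691463446752e-05 maxspeed 0.36031009011225024 qend [-0.2291  0.9605  0.8652 -0.0436  2.2155 -1.6273]
[{"translation": [0.0016, 0.0, -0.0015], "angular": [0.0, 0.04, -0.0], "hand": 0}, {"translation": [0.0017, 0.0001, -0.0015], "angular": [0.0, 0.04, 0.0], "hand": 0}]
```

Request:
apply_moves(
  plan=[
    {"translation": [0.0016,0,-0.0015],"angular": [0,0.04,0],"hand": 0},
    {"translation": [0.0017,0.0001,-0.0015],"angular": [0,0.04,0],"hand": 0},
    {"translation": [0,0,0],"angular": [0,0,0],"hand": 0},
    {"translation": [0,0,0],"angular": [0,0,0],"hand": 0},
  ],
)

```text
time_s: 11.0
eef_pos: [0.5947, -0.0291, 0.154]
eef_rot: [-0.433, 0.082, 0.897, 0.041]
wrist_force: [0.7, 0.1, -2.3]
opening: 0.122
```

```bash
cat > chk.py <<'E'
from h import *
np.set_printoptions(precision=4,suppress=True)
import sys
ims=[ctrl.camera("scene")["img"].astype(float) for _ in range(4)]
d=ctrl.camera("scene"); im=np.mean(ims,0).clip(0,255)
x0,y0,s=350,160,10
crop(im.astype(np.uint8),x0,y0,50,60,s,sys.argv[1])
o,M,p=st(); g=p+M@GT; print(o["time_s"],"grip",g,"z",M[:,2],o["wrist_force"])
def C(u): return np.round(((u[0]-x0+.5)*s-.5,(u[1]-y0+.5)*s-.5),1)
for k in (.06,.034,-.02,-.05,-.07,-.086): print(k,C(proj(d,g+[0,0,k])))
print("slot",C(proj(d,[.6085,-.0315,.062])))
E
python3 chk.py pics/s11.png
```

```text
11.25 grip [ 0.6085 -0.0315  0.1633] z [-0.7699  0.1438 -0.6217] [-0.4675 -0.5543 -1.8158]
0.06 [237.9  74.4]
0.034 [232.9 146.2]
-0.02 [222.9 290.9]
-0.05 [217.4 368.8]
-0.07 [213.9 419.7]
-0.086 [211.1 460. ]
slot [208.5 498. ]
```

View pics/s11.png

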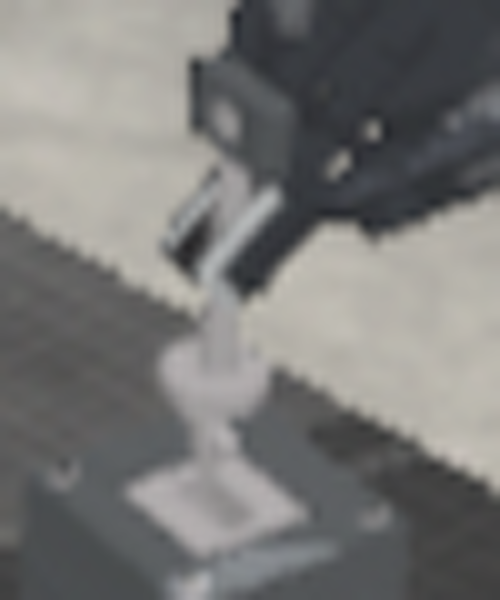

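Request:
apply_moves(
  plan=[
    {"translation": [-0.0005,0,0],"angular": [0,-0.03,0],"hand": 0},
    {"translation": [0,0,0],"angular": [0,0,0],"hand": 0},
    {"translation": [0,0,0],"angular": [0,0,0],"hand": 0},
  ],
)

```text
time_s: 11.62
eef_pos: [0.595, -0.0291, 0.154]
eef_rot: [-0.42, 0.082, 0.903, 0.039]
wrist_force: [0.4, -0.4, -2.0]
opening: 0.117
```

```bash
python3 chk.py pics/s12.png
```

```text
11.875 grip [ 0.6085 -0.0315  0.1628] z [-0.7519  0.1406 -0.6442] [-0.4422  0.1121 -2.5312]
0.06 [237.8  75.7]
0.034 [232.8 147.5]
-0.02 [222.7 292.1]
-0.05 [217.3 370. ]
-0.07 [213.8 421. ]
-0.086 [211.  461.2]
slot [208.5 498. ]
```

View pics/s12.png

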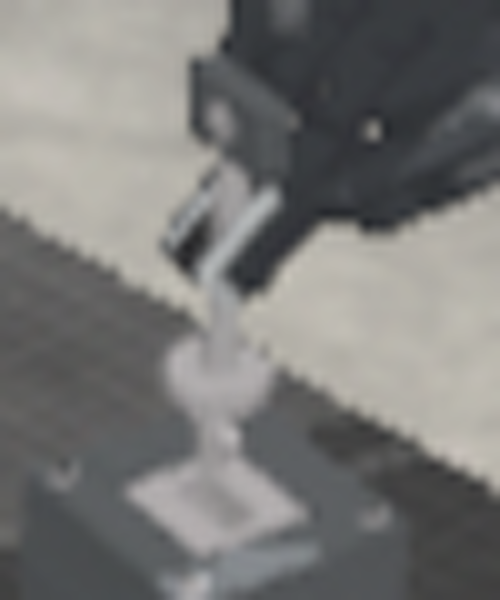

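```bash
python3 - <<'E'
from h import *
o,M,p=st(); print(M.T@[0,0,-1])
E
```

```text
[-0.76487534 -0.00207387  0.64417499]
```

Request:
apply_moves(
  plan=[
    {"translation": [-0.0061,0,0.0052],"angular": [0,0,0],"hand": 0},
    {"translation": [-0.0061,0,0.0052],"angular": [0,0,0],"hand": 0},
    {"translation": [-0.0061,0,0.0052],"angular": [0,0,0],"hand": 0},
    {"translation": [0,0,0],"angular": [0,0,0],"hand": 0},
  ],
)

```text
time_s: 12.38
eef_pos: [0.5949, -0.0291, 0.1283]
eef_rot: [-0.42, 0.082, 0.903, 0.04]
wrist_force: [1.9, 0.1, -4.2]
opening: 0.12
```

```bash
python3 chk.py pics/s13.png
```

```text
12.625 grip [ 0.6085 -0.0314  0.1392] z [-0.7514  0.1405 -0.6447] [ 2.1844  0.278  -1.9703]
0.06 [233.2 140.8]
0.034 [228.3 211.3]
-0.02 [218.4 353.4]
-0.05 [213.1 429.9]
-0.07 [209.6 480. ]
-0.086 [206.9 519.5]
slot [208.5 498. ]
```

View pics/s13.png

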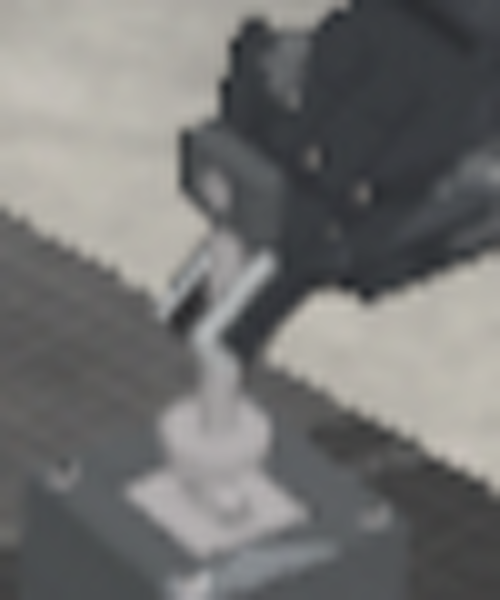

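Request:
apply_moves(
  plan=[
    {"translation": [-0.0045,0,0.0037],"angular": [0,0,0],"hand": 0},
    {"translation": [-0.0045,0,0.0037],"angular": [0,0,0],"hand": 0},
    {"translation": [0,0,0],"angular": [0,0,0],"hand": 0},
  ],
)

```text
time_s: 13.0
eef_pos: [0.595, -0.0291, 0.117]
eef_rot: [-0.42, 0.082, 0.903, 0.04]
wrist_force: [2.7, -0.9, -4.0]
opening: 0.117
```

```bash
python3 chk.py pics/s14.png
```

```text
13.25 grip [ 0.6086 -0.0314  0.1271] z [-0.7515  0.1405 -0.6446] [ 3.6066  0.3139 -2.8235]
0.06 [231.  173.9]
0.034 [226.2 243.8]
-0.02 [216.3 384.6]
-0.05 [211.1 460.4]
-0.07 [207.6 510. ]
-0.086 [204.9 549.2]
slot [208.5 498. ]
```

View pics/s14.png

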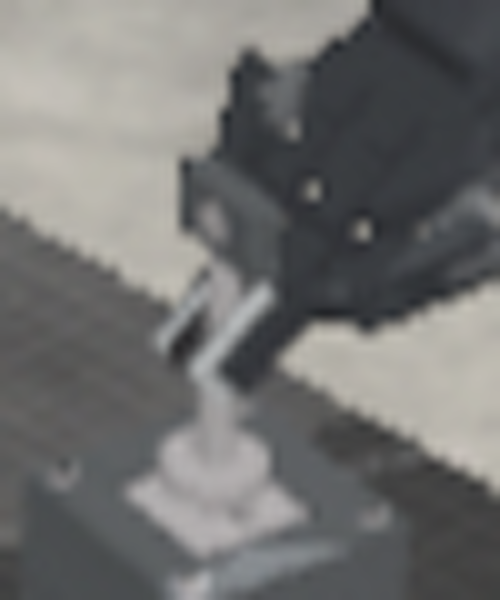

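Request:
apply_moves(
  plan=[
    {"translation": [-0.0029,0.0002,0.0012],"angular": [0,0,0],"hand": 0},
    {"translation": [-0.0023,0,0.0019],"angular": [0,0,0],"hand": 0},
    {"translation": [-0.0023,0,0.0019],"angular": [0,0,0],"hand": 0},
    {"translation": [0,0,0],"angular": [0,0,0],"hand": 0},
  ],
)

```text
time_s: 13.75
eef_pos: [0.5958, -0.029, 0.1085]
eef_rot: [-0.42, 0.082, 0.903, 0.04]
wrist_force: [2.1, -0.8, -3.1]
opening: 0.117
```

```bash
python3 chk.py pics/s15.png
```

```text
14.0 grip [ 0.6095 -0.0314  0.1182] z [-0.7518  0.1406 -0.6443] [ 1.77    0.5021 -3.4915]
0.06 [231.3 196.7]
0.034 [226.4 266.1]
-0.02 [216.6 405.9]
-0.05 [211.4 481.2]
-0.07 [207.9 530.5]
-0.086 [205.2 569.5]
slot [208.5 498. ]
```

View pics/s15.png

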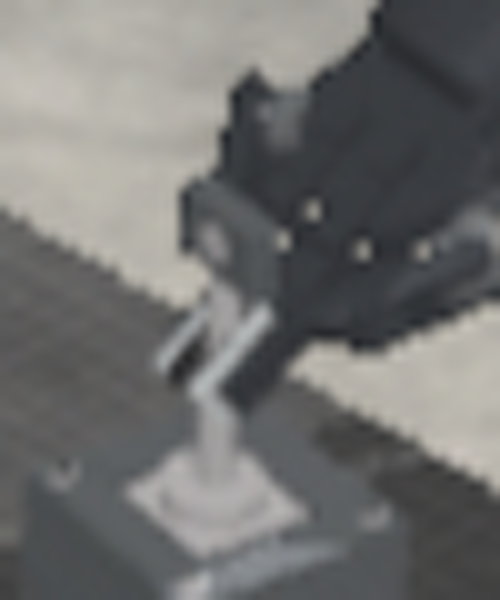

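Request:
apply_moves(
  plan=[
    {"translation": [-0.0011,0,0.001],"angular": [0,0,0],"hand": 0},
    {"translation": [-0.0011,0,0.001],"angular": [0,0,0],"hand": 0},
    {"translation": [0,0,0],"angular": [0,0,0],"hand": 0},
  ],
)

```text
time_s: 14.38
eef_pos: [0.596, -0.0291, 0.1065]
eef_rot: [-0.42, 0.082, 0.903, 0.039]
wrist_force: [1.3, -0.2, 0.5]
opening: 0.118
```

```bash
python3 -c "
from h import *
o,M,p=st();print(o['time_s'],p+M@GT,o['wrist_force'])"
```

```text
14.375 [ 0.60949795 -0.03139216  0.11579912] [ 1.3352075  -0.23063861  0.52555639]
```

Request:
apply_moves(
  plan=[
    {"translation": [-0.0011,0,0.001],"angular": [0,0,0],"hand": 0},
    {"translation": [0,0,0],"angular": [0,0,0],"hand": 0},
  ],
)

```text
time_s: 14.62
eef_pos: [0.5961, -0.029, 0.1064]
eef_rot: [-0.42, 0.082, 0.903, 0.039]
wrist_force: [0.6, -0.2, 8.2]
opening: 0.116
```

Request:
apply_moves(
  plan=[
    {"translation": [0,0,0],"angular": [0,0,0],"hand": 0.05},
    {"translation": [0,0,0],"angular": [0,0,0],"hand": 0.08},
    {"translation": [0,0,0],"angular": [0,0,0],"hand": 0.0854},
    {"translation": [0,0,0],"angular": [0,0,0],"hand": 0.0854},
    {"translation": [0,0,0],"angular": [0,0,0],"hand": 0.0854},
  ],
)

```text
time_s: 15.25
eef_pos: [0.5958, -0.029, 0.1044]
eef_rot: [-0.42, 0.082, 0.903, 0.04]
wrist_force: [-0.4, 0.3, -0.5]
opening: 0.992
```

```bash
python3 chk.py pics/s16.png
```

```text
15.5 grip [ 0.6094 -0.0313  0.1139] z [-0.7517  0.1405 -0.6444] [-0.2149 -0.6677 -0.5086]
0.06 [230.1 208.5]
0.034 [225.3 277.6]
-0.02 [215.6 417. ]
-0.05 [210.3 492.1]
-0.07 [206.9 541.3]
-0.086 [204.1 580.1]
slot [208.5 498. ]
```

View pics/s16.png

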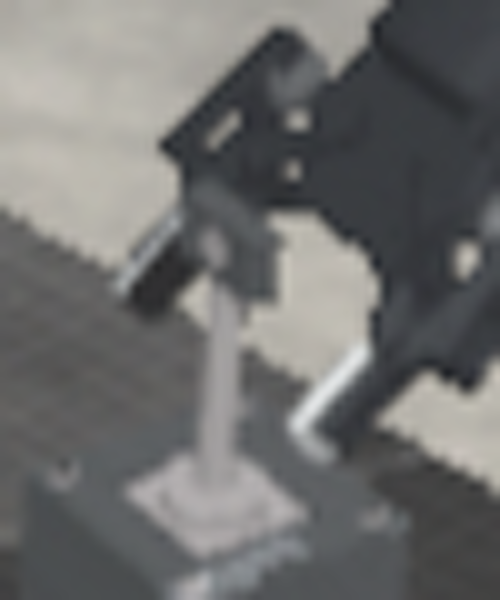

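Request:
apply_moves(
  plan=[
    {"translation": [0,0,-0.03],"angular": [0,0,0],"hand": 0.0854},
    {"translation": [0,0,-0.05],"angular": [0,0,0],"hand": 0.0854},
    {"translation": [0,0,-0.05],"angular": [0,0,0],"hand": 0.0854},
    {"translation": [0.03,0,-0.03],"angular": [0,0,0],"hand": 0.0854},
    {"translation": [0.03,0,-0.03],"angular": [0,0,0],"hand": 0.0854},
    {"translation": [0,0,0],"angular": [0,0,0],"hand": 0.0854},
  ],
)

```text
time_s: 16.25
eef_pos: [0.6849, -0.047, 0.2719]
eef_rot: [-0.415, 0.083, 0.905, 0.039]
wrist_force: [0.1, 0.2, -0.1]
opening: 1.001
```

```bash
python3 - <<'E'
from h import *
np.set_printoptions(precision=4,suppress=True)
d=ctrl.camera("scene");crop(d["img"],330,100,110,110,5,"pics/s17.png")
o,M,p=st();print(o["time_s"],p)
rows([.609,-.0315,.29],tool(79.5,0),rnd=3)
E
```

```text
16.3 [ 0.6849 -0.0471  0.2699]
n 10 t=16.30 err 0.00024588604666382727 maxspeed 1.5802699769164814 qend [-0.2461  0.216   1.4472  0.      1.4784 -0.0628]
[{"translation": [0.007, 0.0, 0.005], "angular": [-0.067, -0.067, 0.146], "hand": 0.0854}, {"translation": [0.006, -0.001, 0.004], "angular": [-0.067, -0.068, 0.147], "hand": 0.0854}, {"translation": [0.007, -0.002, 0.003], "angular": [-0.067, -0.067, 0.146], "hand": 0.0854}, {"translation": [0.007, -0.004, 0.003], "angular": [-0.067, -0.068, 0.147], "hand": 0.0854}, {"translation": [0.006, -0.005, 0.002], "angular": [-0.067, -0.067, 0.146], "hand": 0.0854}, {"translation": [0.005, -0.005, 0.002], "angular": [-0.068, -0.068, 0.147], "hand": 0.0854}, {"translation": [0.005, -0.007, 0.0], "angular": [-0.067, -0.067, 0.146], "hand": 0.0854}, {"translation": [0.004, -0.007, 0.0], "angular": [-0.067, -0.068, 0.147], "hand": 0.0854}, {"translation": [0.002, -0.007, -0.001], "angular": [-0.067, -0.067, 0.146], "hand": 0.0854}, {"translation": [0.002, -0.008, -0.001], "angular": [-0.067, -0.068, 0.147], "hand": 0.0854}]
```

View pics/s17.png

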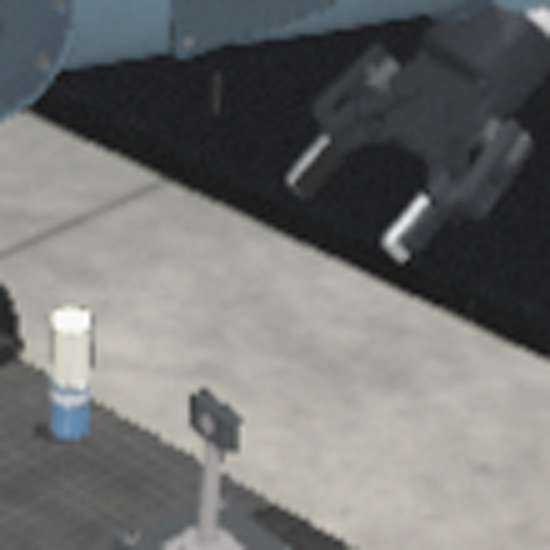

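Request:
apply_moves(
  plan=[
    {"translation": [0.007,0.0,0.005],"angular": [-0.067,-0.067,0.146],"hand": 0.0854},
    {"translation": [0.006,-0.001,0.004],"angular": [-0.067,-0.068,0.147],"hand": 0.0854},
    {"translation": [0.007,-0.002,0.003],"angular": [-0.067,-0.067,0.146],"hand": 0.0854},
    {"translation": [0.007,-0.004,0.003],"angular": [-0.067,-0.068,0.147],"hand": 0.0854},
    {"translation": [0.006,-0.005,0.002],"angular": [-0.067,-0.067,0.146],"hand": 0.0854},
    {"translation": [0.005,-0.005,0.002],"angular": [-0.068,-0.068,0.147],"hand": 0.0854},
    {"translation": [0.005,-0.007,0.0],"angular": [-0.067,-0.067,0.146],"hand": 0.0854},
    {"translation": [0.004,-0.007,0.0],"angular": [-0.067,-0.068,0.147],"hand": 0.0854},
    {"translation": [0.002,-0.007,-0.001],"angular": [-0.067,-0.067,0.146],"hand": 0.0854},
    {"translation": [0.002,-0.008,-0.001],"angular": [-0.067,-0.068,0.147],"hand": 0.0854},
  ],
)

```text
time_s: 17.55
eef_pos: [0.6088, -0.0316, 0.288]
eef_rot: [0.0, 0.771, 0.637, -0.001]
wrist_force: [-0.2, -0.2, 0.2]
opening: 1.002
```

Request:
apply_moves(
  plan=[
    {"translation": [0,0,0],"angular": [0,0,0],"hand": 0.0854},
    {"translation": [0,0,0],"angular": [0,0,0],"hand": 0.0854},
  ],
)

```text
time_s: 17.8
eef_pos: [0.6093, -0.0314, 0.2881]
eef_rot: [-0.002, 0.768, 0.64, -0.001]
wrist_force: [0.3, 0.2, -0.3]
opening: 0.998
```

```bash
python3 - <<'E'
from h import *
np.set_printoptions(precision=4,suppress=True)
d=ctrl.camera("scene");crop(d["img"],340,150,60,75,8,"pics/s18.png")
c=ctrl.camera("top");crop(c["img"],340,100,60,60,9,"pics/t18.png")
o,M,p=st();print(o["time_s"],p);print(M)
rows([.609,-.0315,.148],tool(79.5,0),n=4)
def C(u): return np.round(((u[0]-340+.5)*8-.5,(u[1]-150+.5)*8-.5),1)
for z in(.062,.07,.15,.176): print(z,C(proj(d,[.609,-.0315,z])))
E
```

```text
17.9 [ 0.6095 -0.032   0.2877]
[[ 0.1817  0.9833 -0.0043]
 [ 0.9833 -0.1817  0.0014]
 [ 0.0006 -0.0045 -1.    ]]
n 4 t=17.90 err 6.87183672771761e-05 maxspeed 0.5348009334852879 qend [-0.2461  0.3397  1.5877 -0.      1.2141 -0.0628]
[{"translation": [0.0001, 0.0, 0.0349], "angular": [-0.0011, -0.0002, 0.0001], "hand": 0.0854}, {"translation": [0.0, 0.0, 0.035], "angular": [-0.0012, -0.0001, 0.0002], "hand": 0.0854}, {"translation": [0.0001, -0.0001, 0.0349], "angular": [-0.0011, -0.0002, 0.0001], "hand": 0.0854}, {"translation": [0.0001, -0.0, 0.0349], "angular": [-0.0011, -0.0001, 0.0001], "hand": 0.0854}]
0.062 [247.6 477.8]
0.07 [248.7 461.9]
0.15 [260.1 298. ]
0.176 [264.  242.6]
```

View pics/s18.png

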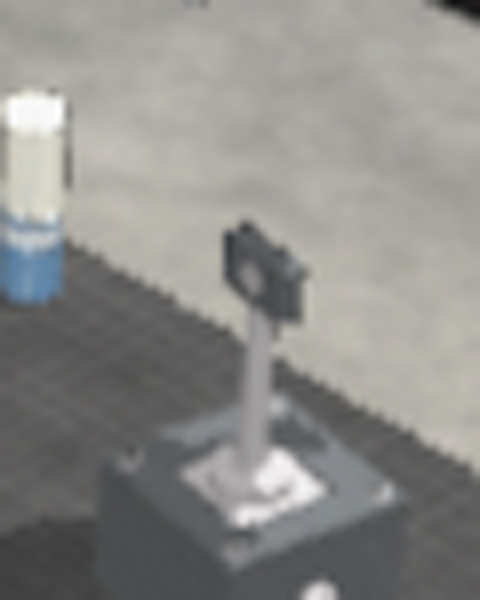

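View pics/t18.png

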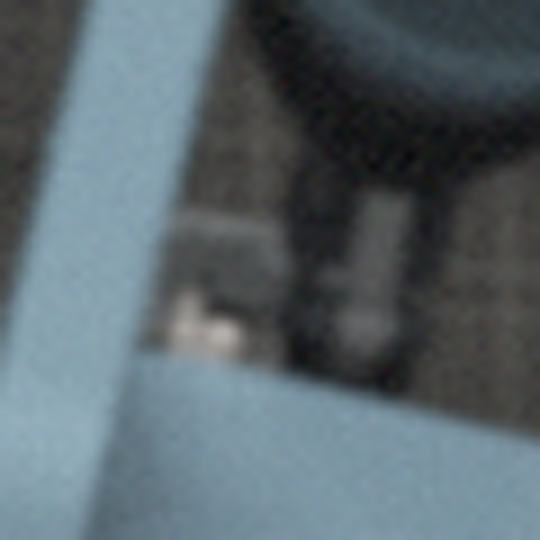

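Request:
apply_moves(
  plan=[
    {"translation": [0,0,0.035],"angular": [-0.001,0,0],"hand": 0.0854},
    {"translation": [0,0,0.035],"angular": [-0.001,0,0],"hand": 0.0854},
    {"translation": [0,0,0.035],"angular": [-0.001,0,0],"hand": 0.0854},
    {"translation": [0,0,0.035],"angular": [-0.001,0,0],"hand": 0.0854},
    {"translation": [0,0,0],"angular": [0,0,0],"hand": 0.0854},
    {"translation": [0,0,0],"angular": [0,0,0],"hand": 0.0854},
  ],
)

```text
time_s: 18.65
eef_pos: [0.6098, -0.0319, 0.1495]
eef_rot: [0.001, 0.769, 0.639, 0.001]
wrist_force: [0.7, -0.2, -0.2]
opening: 1.0
```

```bash
python3 - <<'E'
from h import *
np.set_printoptions(precision=4,suppress=True)
d=ctrl.camera("scene");crop(d["img"],340,140,60,80,7.5,"pics/s19.png")
o,M,p=st();print(o["time_s"],p,o["wrist_force"]);print(M)
E
```

```text
18.7 [ 0.6102 -0.0319  0.1502] [-0.3801  0.3023  0.6614]
[[ 0.1826  0.9832  0.0035]
 [ 0.9832 -0.1826 -0.0007]
 [-0.      0.0036 -1.    ]]
```

View pics/s19.png

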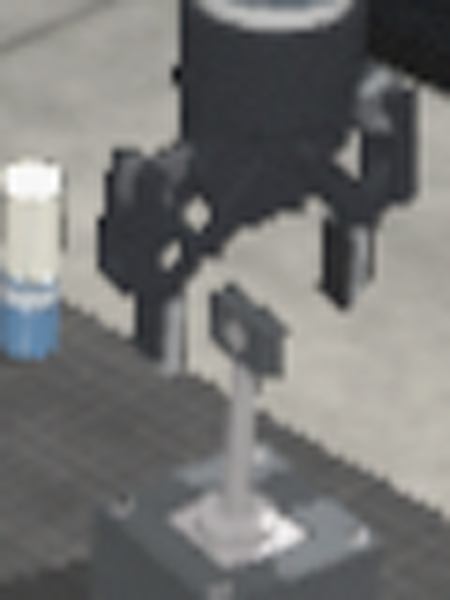

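Request:
apply_moves(
  plan=[
    {"translation": [0,0,0.001],"angular": [0,0,0],"hand": 0},
    {"translation": [0,0,0],"angular": [0,0,0],"hand": 0},
    {"translation": [0,0,0],"angular": [0,0,0],"hand": 0},
    {"translation": [0,0,0],"angular": [0,0,0],"hand": 0},
    {"translation": [0,0,0],"angular": [0,0,0],"hand": 0},
    {"translation": [0,0,0],"angular": [0,0,0],"hand": 0},
  ],
)

```text
time_s: 19.45
eef_pos: [0.6089, -0.0313, 0.1478]
eef_rot: [0.001, 0.769, 0.639, 0.0]
wrist_force: [-0.9, -0.4, 4.2]
opening: 0.131
```

```bash
python3 - <<'E'
from h import *
np.set_printoptions(precision=4,suppress=True)
d=ctrl.camera("scene");crop(d["img"],340,140,60,80,7.5,"pics/s20.png")
o,M,p=st();print(o["time_s"],p,o["wrist_force"],o["torque"],o["opening"]);print(M)
E
```

```text
19.5 [ 0.609  -0.0314  0.1478] [-1.5293  0.9769  2.9686] [ 0.136  0.201 -0.025] 0.12857775138209623
[[ 0.1826  0.9832  0.0014]
 [ 0.9832 -0.1826 -0.0003]
 [-0.      0.0014 -1.    ]]
```

View pics/s20.png

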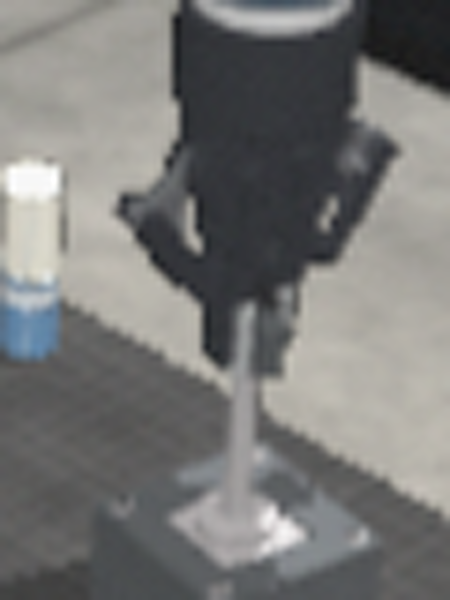

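Request:
apply_moves(
  plan=[
    {"translation": [0,0,0],"angular": [0,0,0.16],"hand": 0},
    {"translation": [0,0,0],"angular": [0,0,0.16],"hand": 0},
    {"translation": [0,0,0],"angular": [0,0,0.16],"hand": 0},
    {"translation": [0,0,0],"angular": [0,0,0.16],"hand": 0},
  ],
)

```text
time_s: 20.0
eef_pos: [0.6092, -0.0314, 0.1478]
eef_rot: [0.001, 0.932, 0.363, 0.001]
wrist_force: [-0.1, 0.8, 2.3]
opening: 0.13
```

```bash
cat > s.py <<'E'
from h import *
np.set_printoptions(precision=4,suppress=True)
o,M,p=st();print(o["time_s"],p,"F",o["wrist_force"],"T",o["torque"],"op",o["opening"],"yaw",np.degrees(np.arctan2(M[1,0],M[0,0])),"z",M[:,2])
E
python3 s.py
```

```text
20.0 [ 0.6092 -0.0314  0.1478] F [-0.0635  0.7605  2.3034] T [-0.022   0.0857  0.0133] op 0.13047056654288944 yaw 42.509758000644936 z [ 0.0019 -0.0004 -1.    ]
```

Request:
apply_moves(
  plan=[
    {"translation": [0,0,0],"angular": [0,0,0.16],"hand": 0},
    {"translation": [0,0,0],"angular": [0,0,0.16],"hand": 0},
    {"translation": [0,0,0],"angular": [0,0,0.16],"hand": 0},
    {"translation": [0,0,0],"angular": [0,0,0.16],"hand": 0},
    {"translation": [0,0,0],"angular": [0,0,0.16],"hand": 0},
    {"translation": [0,0,0],"angular": [0,0,0.08],"hand": 0},
    {"translation": [0,0,0],"angular": [0,0,0],"hand": 0},
    {"translation": [0,0,0],"angular": [0,0,0],"hand": 0},
  ],
)

```text
time_s: 21.0
eef_pos: [0.6091, -0.0314, 0.1478]
eef_rot: [0.0, 0.998, -0.066, 0.001]
wrist_force: [0.4, -0.7, 4.0]
opening: 0.129
```

```bash
python3 s.py
```

```text
21.0 [ 0.6091 -0.0314  0.1478] F [ 0.3915 -0.7321  4.0277] T [-0.2006  0.0229  0.0292] op 0.12920873468481414 yaw -7.520050639917534 z [ 0.0018 -0.0005 -1.    ]
```

Request:
apply_moves(
  plan=[
    {"translation": [0,0,0],"angular": [0,0,0.04],"hand": 0},
    {"translation": [0,0,0],"angular": [0,0,0.02],"hand": 0},
    {"translation": [0,0,0],"angular": [0,0,0],"hand": 0},
  ],
)

```text
time_s: 21.38
eef_pos: [0.6091, -0.0314, 0.1478]
eef_rot: [0.0, 0.995, -0.096, 0.001]
wrist_force: [-0.4, -0.7, 3.9]
opening: 0.126
```

```bash
python3 s.py; python3 - <<'E'
from h import *
d=ctrl.camera("scene");crop(d["img"],340,140,60,80,7.5,"pics/s21.png")
E
```

```text
21.375 [ 0.6091 -0.0314  0.1478] F [-0.3927 -0.6898  3.9278] T [-0.112   0.0562 -0.0008] op 0.1263321546246978 yaw -11.008164962713572 z [ 0.0017 -0.0004 -1.    ]
```

View pics/s21.png

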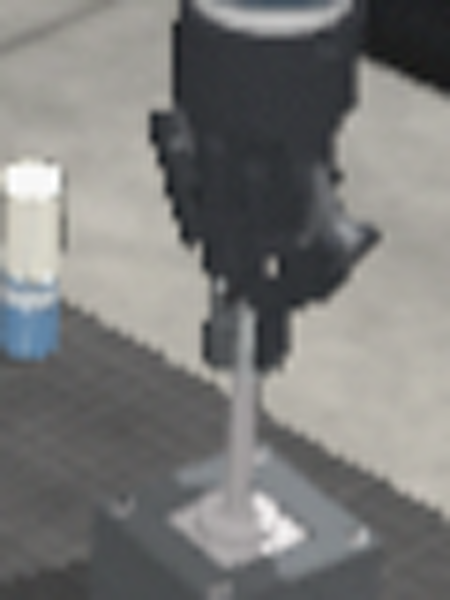

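Request:
apply_moves(
  plan=[
    {"translation": [0,0,-0.002],"angular": [0,0,0],"hand": 0},
    {"translation": [0,0,-0.004],"angular": [0,0,0],"hand": 0},
    {"translation": [0,0,-0.006],"angular": [0,0,0],"hand": 0},
    {"translation": [0,0,-0.008],"angular": [0,0,0],"hand": 0},
  ],
)

```text
time_s: 21.92
eef_pos: [0.6075, -0.0309, 0.166]
eef_rot: [-0.0, 0.995, -0.096, -0.001]
wrist_force: [1.8, -0.5, -12.4]
opening: 0.13
```

```bash
python3 s.py; python3 - <<'E'
from h import *
d=ctrl.camera("scene");crop(d["img"],340,140,60,80,7.5,"pics/s22.png")
E
```

```text
21.925 [ 0.6075 -0.0309  0.166 ] F [  1.793   -0.4574 -12.356 ] T [-0.0354 -0.3228 -0.0129] op 0.13046899213073312 yaw -11.043351450083886 z [-0.0025  0.0007 -1.    ]
```

View pics/s22.png

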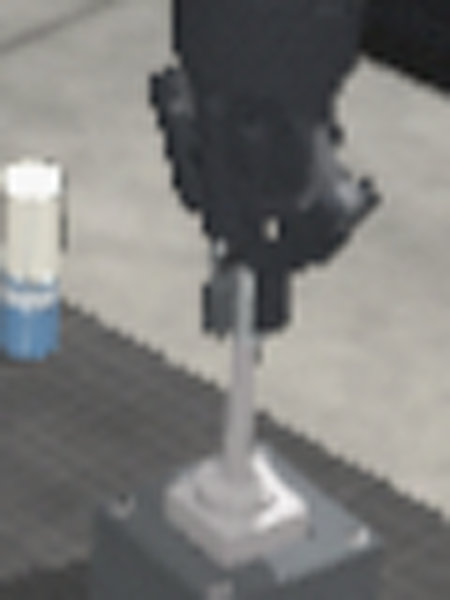

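The plug is rising with the rod: its side face now shows above the block at about (235,530), and the pull is about 12 N. I'll keep lifting.

Request:
apply_moves(
  plan=[
    {"translation": [0,0,-0.01],"angular": [0,0,0],"hand": 0},
    {"translation": [0,0,-0.012],"angular": [0,0,0],"hand": 0},
    {"translation": [0,0,-0.012],"angular": [0,0,0],"hand": 0},
    {"translation": [0,0,-0.012],"angular": [0,0,0],"hand": 0},
    {"translation": [0,0,-0.012],"angular": [0,0,0],"hand": 0},
    {"translation": [0,0,-0.012],"angular": [0,0,0],"hand": 0},
    {"translation": [0,0,-0.015],"angular": [0,0,0],"hand": 0},
    {"translation": [0,0,0],"angular": [0,0,0],"hand": 0},
    {"translation": [0,0,0],"angular": [0,0,0],"hand": 0},
  ],
)

```text
time_s: 23.1
eef_pos: [0.6085, -0.0312, 0.2522]
eef_rot: [-0.0, 0.995, -0.096, 0.0]
wrist_force: [0.0, 0.6, -5.9]
opening: 0.129
```

```bash
python3 s.py; python3 - <<'E'
from h import *
d=ctrl.camera("scene");crop(d["img"],340,110,60,100,6,"pics/s23.png")
c=ctrl.camera("top");cv2.imwrite("pics/t23.png",c["img"][...,::-1])
E
```

```text
23.1 [ 0.6085 -0.0312  0.2522] F [ 0.0014  0.5547 -5.9336] T [0.0149 0.0368 0.0359] op 0.12922200468969072 yaw -11.04672241950461 z [ 0.0005 -0.     -1.    ]
```

View pics/s23.png

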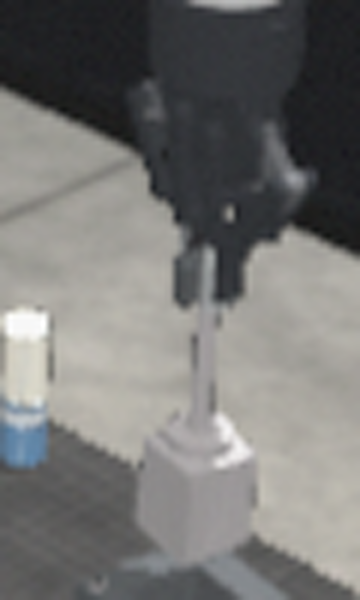

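View pics/t23.png

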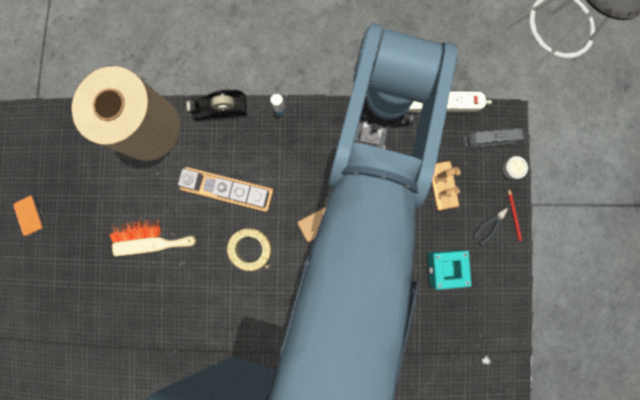

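```bash
python3 - <<'E'
from h import *
for n,b,s in (("top",(172,158,105,60),7.5),("scene",(235,150,75,65),8)):
    im=np.mean([ctrl.camera(n)["img"].astype(float) for _ in range(5)],0).clip(0,255).astype(np.uint8)
    crop(im,*b,s,f"pics/rack_{n}.png"); np.save(f"rack_{n}.npy",im)
E
```

```text
(no output)
```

View pics/rack_top.png

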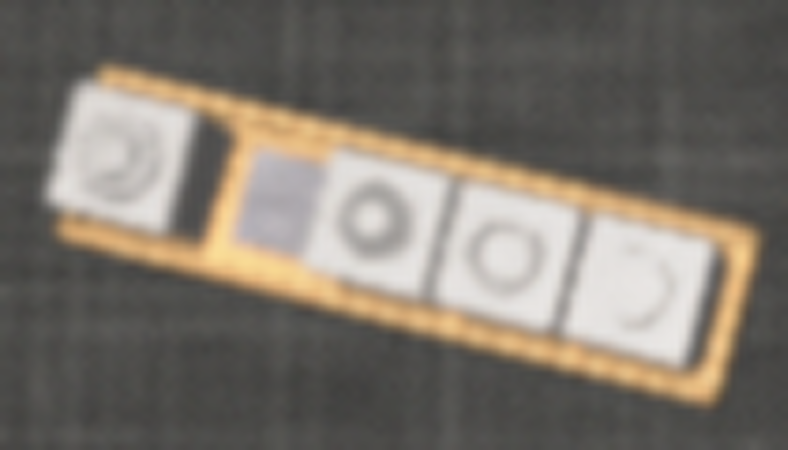

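View pics/rack_scene.png

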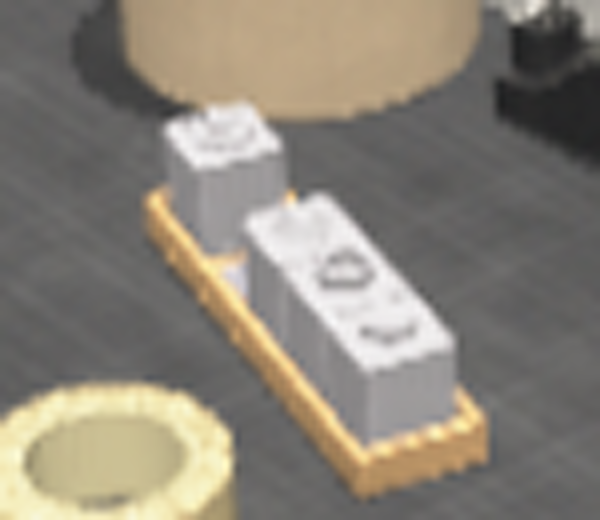

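```bash
python3 - <<'E'
from h import *
np.set_printoptions(precision=4,suppress=True)
c=ctrl.camera("top"); d=ctrl.camera("scene")
T=lambda x,y:((x+.5)/7.5-.5+172,(y+.5)/7.5-.5+158)
S=lambda x,y:((x+.5)/8-.5+235,(y+.5)/8-.5+150)
for n,t,s in [("L++",(75,82),(245,100)),("L+-",(198,115),(285,152)),("L--",(167,232),(205,170)),("L-+",(45,205),(165,120)),("2-+",(305,268),(245,225)),("2++",(335,150),(320,195)),("4+-",(715,245),(455,350)),("4--",(690,365),(370,375))]:
    p,e=tri(c,T(*t),d,S(*s)); print(n,p,e)
u=np.array([np.cos(np.radians(76.3)),np.sin(np.radians(76.3))]); w=np.array([u[1],-u[0]])
def uw(p): q=np.array(p[:2])-[.4987,.3845]; return q@u*1000,q@w*1000
for n,t,z in [("Lfoot",(238,130),.008),("Lfoot",(208,245),.008),("felt",(255,152),.008),("felt",(237,243),.008),("rack1",(103,63),.022),("rack2",(762,232),.022),("rack3",(716,408),.022),("rack4",(56,238),.022)]:
    print(n,np.round(uw(onz(c,T(*t),z)),1))
for z in (.056,.060,.064):
  print(z,[np.round(uw(np.mean([onz(c,T(*t),z) for t in q],0)),1) for q in ([(75,82),(198,115),(167,232),(45,205)],[(335,150),(450,175),(420,298),(305,268)])])
E
```

```text
L++ [0.5364 0.4463 0.0603] 0.0021129446391940964
L+- [0.5264 0.4036 0.055 ] 0.003496388228221295
L-- [0.4857 0.4116 0.0585] 0.004841891896308676
L-+ [0.4941 0.4535 0.0634] 0.004381895937344667
2-+ [0.4735 0.3638 0.0562] 0.003774916691296944
2++ [0.5123 0.3549 0.0598] 0.00048552569237811865
4+- [0.482  0.2228 0.055 ] 0.0018943832589338593
4-- [0.4408 0.2301 0.0573] 0.002545127658957059
Lfoot [25.4 21.8]
Lfoot [ 24.9 -21.1]
felt [17.2 15.6]
felt [ 14.8 -17.8]
rack1 [75.5 32.4]
rack2 [-170.6   31.7]
rack3 [-170.6  -32.5]
rack4 [ 75.  -32.5]
0.056 [array([47.8, -0.4]), array([-45.6,  -0. ])]
0.06 [array([46.5, -0.6]), array([-46.6,  -0.2])]
0.064 [array([45.1, -0.8]), array([-47.7,  -0.3])]
```

```bash
python3 - <<'E'
from h import *
np.set_printoptions(precision=4,suppress=True)
rows([.4989,.3851,.272],tool(-14.3,0),hand=0,n=14)
E
```

```text
n 14 t=23.80 err 1.963591221771337e-05 maxspeed 0.46034176738089094 qend [0.4694 0.2727 1.4144 0.     1.4545 2.2897]
[{"translation": [-0.0134, -0.0277, -0.0014], "angular": [-0.0, -0.0001, 0.0041], "hand": 0}, {"translation": [-0.0135, -0.0276, -0.0014], "angular": [-0.0, -0.0001, 0.004], "hand": 0}, {"translation": [-0.0136, -0.0276, -0.0014], "angular": [-0.0, -0.0, 0.0041], "hand": 0}, {"translation": [-0.0138, -0.0275, -0.0014], "angular": [-0.0, -0.0001, 0.004], "hand": 0}, {"translation": [-0.0138, -0.0275, -0.0014], "angular": [-0.0, -0.0001, 0.0041], "hand": 0}, {"translation": [-0.014, -0.0274, -0.0014], "angular": [-0.0, -0.0001, 0.004], "hand": 0}, {"translation": [-0.014, -0.0273, -0.0014], "angular": [-0.0, -0.0001, 0.0041], "hand": 0}, {"translation": [-0.0142, -0.0273, -0.0014], "angular": [-0.0, -0.0, 0.004], "hand": 0}, {"translation": [-0.0143, -0.0273, -0.0014], "angular": [-0.0, -0.0001, 0.0041], "hand": 0}, {"translation": [-0.0144, -0.0272, -0.0014], "angular": [-0.0, -0.0001, 0.004], "hand": 0}, {"translation": [-0.0145, -0.0271, -0.0014], "angular": [-0.0, -0.0001, 0.0041], "hand": 0}, {"translation": [-0.0146, -0.027, -0.0014], "angular": [-0.0001, -0.0, 0.004], "hand": 0}, {"translation": [-0.0148, -0.027, -0.0014], "angular": [0.0, -0.0001, 0.0041], "hand": 0}, {"translation": [-0.0148, -0.027, -0.0014], "angular": [0.0, -0.0001, 0.004], "hand": 0}]
```

Request:
apply_moves(
  plan=[
    {"translation": [-0.007,-0.014,-0.004],"angular": [0,0,0.004],"hand": 0},
    {"translation": [-0.0135,-0.0276,-0.004],"angular": [0,0,0.004],"hand": 0},
    {"translation": [-0.0136,-0.0276,-0.004],"angular": [0,0,0.004],"hand": 0},
    {"translation": [-0.0138,-0.0275,-0.004],"angular": [0,0,0.004],"hand": 0},
    {"translation": [-0.0138,-0.0275,-0.004],"angular": [0,0,0.004],"hand": 0},
    {"translation": [-0.014,-0.0274,0],"angular": [0,0,0.004],"hand": 0},
    {"translation": [-0.014,-0.0273,0],"angular": [0,0,0.004],"hand": 0},
    {"translation": [-0.0142,-0.0273,0],"angular": [0,0,0.004],"hand": 0},
  ],
)

```text
time_s: 24.8
eef_pos: [0.5486, 0.1938, 0.2729]
eef_rot: [-0.0, 0.994, -0.112, 0.001]
wrist_force: [0.2, 0.2, -4.7]
opening: 0.127
```

Request:
apply_moves(
  plan=[
    {"translation": [-0.0143,-0.0273,0],"angular": [0,0,0.004],"hand": 0},
    {"translation": [-0.0144,-0.0272,0],"angular": [0,0,0.004],"hand": 0},
    {"translation": [-0.0145,-0.0271,0],"angular": [0,0,0.004],"hand": 0},
    {"translation": [-0.0146,-0.027,0],"angular": [0,0,0.004],"hand": 0},
    {"translation": [-0.0148,-0.027,0],"angular": [0,0,0.004],"hand": 0},
    {"translation": [-0.01,-0.018,0],"angular": [0,0,0.004],"hand": 0},
    {"translation": [-0.006,-0.012,0],"angular": [0,0,0],"hand": 0},
    {"translation": [-0.004,-0.007,0],"angular": [0,0,0],"hand": 0},
    {"translation": [0,0,0],"angular": [0,0,0],"hand": 0},
    {"translation": [0,0,0],"angular": [0,0,0],"hand": 0},
  ],
)

```text
time_s: 26.05
eef_pos: [0.5001, 0.3808, 0.2723]
eef_rot: [0.0, 0.992, -0.124, 0.001]
wrist_force: [0.4, -0.3, -6.1]
opening: 0.13
```

```bash
python3 s.py; python3 - <<'E'
from h import *
np.set_printoptions(precision=4,suppress=True)
for n,b,s in (("top",(172,150,105,70),7.5),("scene",(220,90,100,115),5.2)):
    c=ctrl.camera(n);im=np.mean([ctrl.camera(n)["img"].astype(float) for _ in range(3)],0).clip(0,255).astype(np.uint8)
    crop(im,*b,s,f"pics/hang_{n}.png")
rows([.4989,.3851,.272],tool(-14.3,0),hand=0,n=1)
E
```

```text
26.05 [0.5001 0.3808 0.2723] F [ 0.3887 -0.3381 -6.1311] T [-0.0119  0.001  -0.0298] op 0.1302426199193166 yaw -14.29801530153032 z [ 0.001  -0.0006 -1.    ]
n 1 t=26.45 err 3.368974358744806e-05 maxspeed 0.0512889219529562 qend [0.4694 0.2727 1.4144 0.     1.4545 2.2897]
[{"translation": [-0.002, -0.0035, 0.0003], "angular": [-0.0001, -0.0011, 0.0004], "hand": 0}]
```

View pics/hang_top.png

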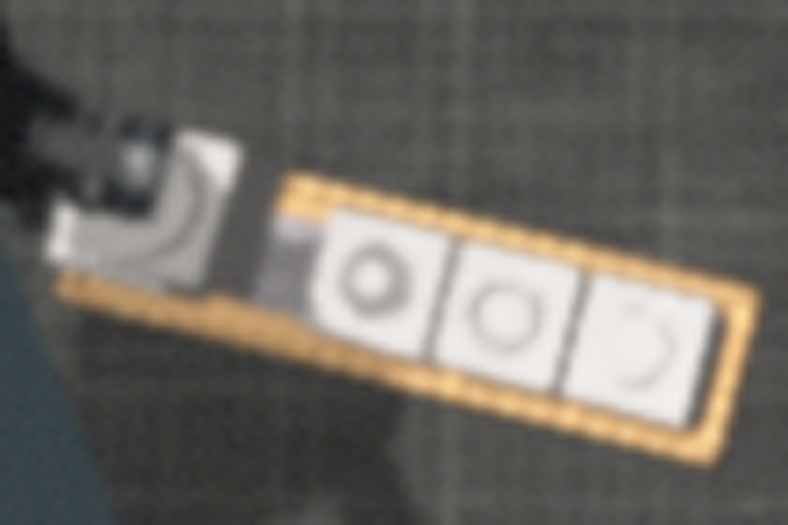

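View pics/hang_scene.png

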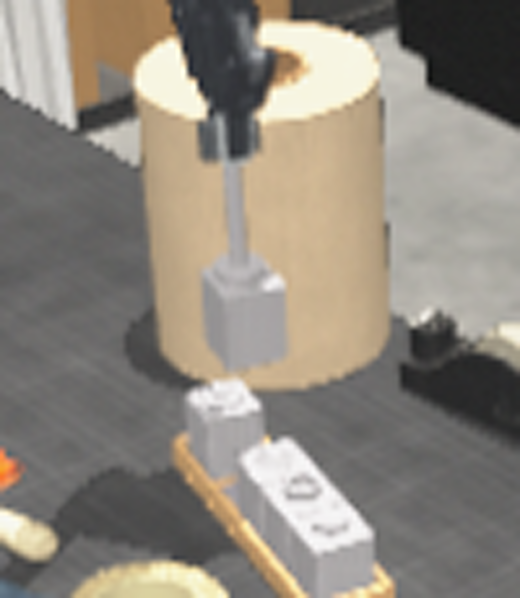

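```bash
python3 - <<'E'
from h import *
np.set_printoptions(precision=4,suppress=True)
c=ctrl.camera("top")
im=np.mean([ctrl.camera("top")["img"].astype(float) for _ in range(6)],0).clip(0,255).astype(np.uint8)
crop(im,172,160,40,35,18,"pics/hang2.png")
def C(u): return np.round(((u[0]-172+.5)*18-.5,(u[1]-160+.5)*18-.5),1)
o,M,p=st(); yaw=np.arctan2(M[1,0],M[0,0])
for z in (.1845,.1245):
  for sx,sy in [(1,1),(1,-1),(-1,-1),(-1,1)]:
    x,y=.022*sx,.022*sy
    v=p[:2]+np.array([np.cos(yaw)*x-np.sin(yaw)*y,np.sin(yaw)*x+np.cos(yaw)*y]); print(z,sx,sy,C(proj(c,[*v,z])))
print(ctrl.get_obs()["time_s"])
E
```

```text
0.1845 1 1 [235.3  92.2]
0.1845 1 -1 [559.9 177.7]
0.1845 -1 -1 [465.  511.3]
0.1845 -1 1 [139.9 424.1]
0.1245 1 1 [378.9 160.4]
0.1245 1 -1 [685.7 241.3]
0.1245 -1 -1 [596.7 555.7]
0.1245 -1 1 [289.4 473.3]
26.8
```

View pics/hang2.png

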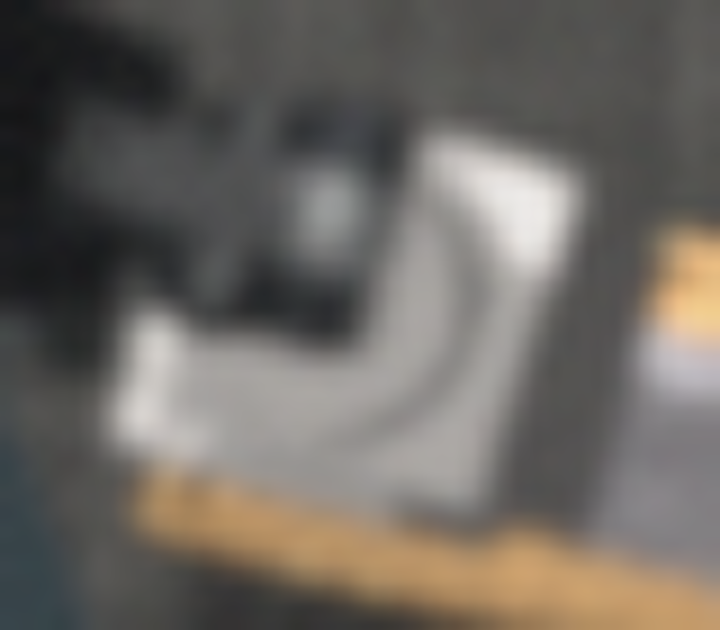

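```bash
python3 - <<'E'
from h import *
np.set_printoptions(precision=4,suppress=True)
c=ctrl.camera("top")
im=np.mean([ctrl.camera("top")["img"].astype(float) for _ in range(6)],0)
g=im.mean(2)
P=[]
for v in range(171,187):
    r=g[v,190:208]; dd=np.diff(r); i=int(np.argmin(dd[2:-2]))+2
    a,b,e=dd[i-1],dd[i],dd[i+1]; off=.5*(a-e)/(a-2*b+e); u=190+i+.5+off; P.append((u,v)); print(v,round(u,2),round(dd[i],1))
W=np.array([onz(c,p,.1845)[:2] for p in P])
W=W[1:-1]
vx,vy,x0,y0=cv2.fitLine(W.astype(np.float32),cv2.DIST_HUBER,0,1e-4,1e-4).ravel()
print("yaw of edge",np.degrees(np.arctan2(vy,vx)),x0,y0)
o,M,p=st(); n=np.array([-vy,vx]); print("dist to TCP",n@(p[:2]-[x0,y0]), o["time_s"])
E
```

```text
171 203.18 -59.4
172 202.96 -58.9
173 202.8 -59.6
174 202.63 -56.2
175 202.46 -41.4
176 201.88 -31.9
177 201.51 -34.1
178 201.23 -33.9
179 200.82 -33.4
180 200.5 -35.7
181 200.06 -31.1
182 199.73 -34.6
183 199.48 -33.4
184 199.08 -31.6
185 198.87 -30.8
186 198.61 -34.8
yaw of edge -17.152617 0.49478737 0.35778
dist to TCP 0.024080825585888307 27.15
```

```bash
python3 - <<'E'
from h import *
np.set_printoptions(precision=3,suppress=True)
c=ctrl.camera("top")
im=np.mean([ctrl.camera("top")["img"].astype(float) for _ in range(4)],0); g=im.mean(2)
def edge(kind,rng,lo,hi,sgn,z,trim=1):
    P=[]
    for k in rng:
        r=g[k,lo:hi] if kind=="v" else g[lo:hi,k]
        dd=np.diff(r)*sgn; i=int(np.argmax(dd[1:-1]))+1
        a,b,e=dd[i-1],dd[i],dd[i+1]; u=lo+i+.5+.5*(a-e)/(a-2*b+e)
        P.append((u,k) if kind=="v" else (k,u))
    W=np.array([onz(c,p,z)[:2] for p in P]).astype(np.float32)
    l=cv2.fitLine(W,cv2.DIST_HUBER,0,1e-4,1e-4).ravel(); print(kind,np.round([p[0] if kind=="v" else p[1] for p in P],1),"ang",np.degrees(np.arctan2(l[1],l[0])))
edge("v",range(190,204),258,274,-1,.058)   # die4 right edge
edge("h",range(250,264),200,214,-1,.058)  # die4 bottom
edge("h",range(250,266),180,194,1,.058)  # die4 top
edge("h",range(180,197),180,192,-1,.1845)  # plug bottom
E
```

```text
v [272.4 266.4 266.3 266.1 265.8 265.7 265.4 265.1 264.8 264.6 264.4 264.1
 263.8 263.6] ang -12.942741
h [207.4 207.7 207.8 208.1 208.5 208.7 208.8 209.2 209.5 209.7 209.9 210.2
 210.5 210.7] ang 76.471405
h [182.4 182.7 183.  183.3 183.5 183.7 184.  184.3 184.5 184.9 185.1 185.4
 185.6 185.8 186.1 186.4] ang 75.84087
h [184.6 189.6 185.4 190.2 190.3 191.3 186.8 188.  184.4 183.6 183.2 182.9
 182.4 186.6 186.8 187.2 187.3] ang -86.59884
```

Request:
apply_moves(
  plan=[
    {"translation": [-0.002,-0.0035,0.015],"angular": [0,0,-0.012],"hand": 0},
    {"translation": [0,0,0.02],"angular": [0,0,0],"hand": 0},
    {"translation": [0,0,0.02],"angular": [0,0,0],"hand": 0},
    {"translation": [0,0,0],"angular": [0,0,0],"hand": 0},
    {"translation": [0,0,0],"angular": [0,0,0],"hand": 0},
  ],
)

```text
time_s: 28.02
eef_pos: [0.499, 0.3853, 0.2173]
eef_rot: [0.0, 0.993, -0.118, 0.001]
wrist_force: [0.6, -0.1, -4.8]
opening: 0.129
```

```bash
python3 s.py; python3 - <<'E'
from h import *
for n,b,s in (("top",(172,155,70,55),10),("scene",(235,130,60,70),8)):
    im=np.mean([ctrl.camera(n)["img"].astype(float) for _ in range(4)],0).clip(0,255).astype(np.uint8)
    crop(im,*b,s,f"pics/hang3_{n}.png")
E
```

```text
28.025 [0.499  0.3853 0.2173] F [ 0.627  -0.1439 -4.7647] T [ 0.0068 -0.0246 -0.0042] op 0.12897254838479422 yaw -13.577192800022411 z [ 0.0011 -0.0002 -1.    ]
```

View pics/hang3_top.png

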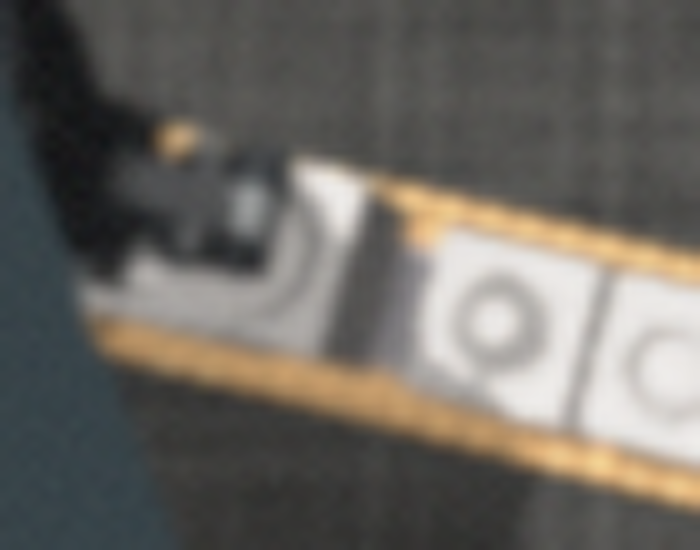

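View pics/hang3_scene.png

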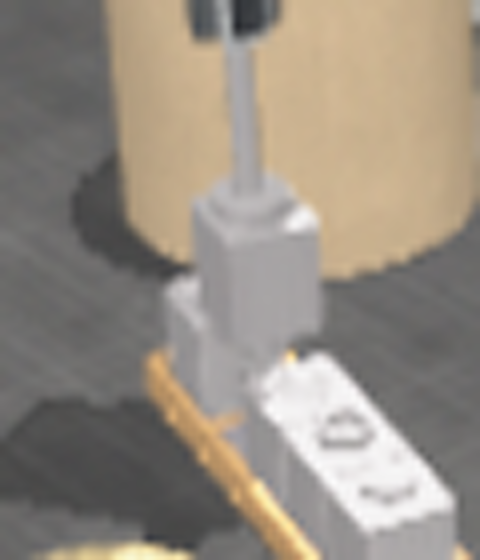

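Request:
apply_moves(
  plan=[
    {"translation": [0,0,0.007],"angular": [0,0,0],"hand": 0},
    {"translation": [0,0,0.007],"angular": [0,0,0],"hand": 0},
    {"translation": [0,0,0.006],"angular": [0,0,0],"hand": 0},
    {"translation": [0,0,0],"angular": [0,0,0],"hand": 0},
  ],
)

```text
time_s: 28.92
eef_pos: [0.4983, 0.385, 0.1962]
eef_rot: [0.001, 0.993, -0.118, -0.0]
wrist_force: [-0.7, -0.2, -6.3]
opening: 0.127
```

```bash
python3 s.py; python3 - <<'E'
from h import *
for n,b,s in (("top",(172,155,70,55),10),("scene",(235,130,60,70),8)):
    im=np.mean([ctrl.camera(n)["img"].astype(float) for _ in range(4)],0).clip(0,255).astype(np.uint8)
    crop(im,*b,s,f"pics/hang4_{n}.png")
E
```

```text
28.925 [0.4983 0.385  0.1962] F [-0.7114 -0.2218 -6.2698] T [-0.0604 -0.0441  0.0045] op 0.12681571007666004 yaw -13.570188595436173 z [-0.0007 -0.0011 -1.    ]
```

View pics/hang4_top.png

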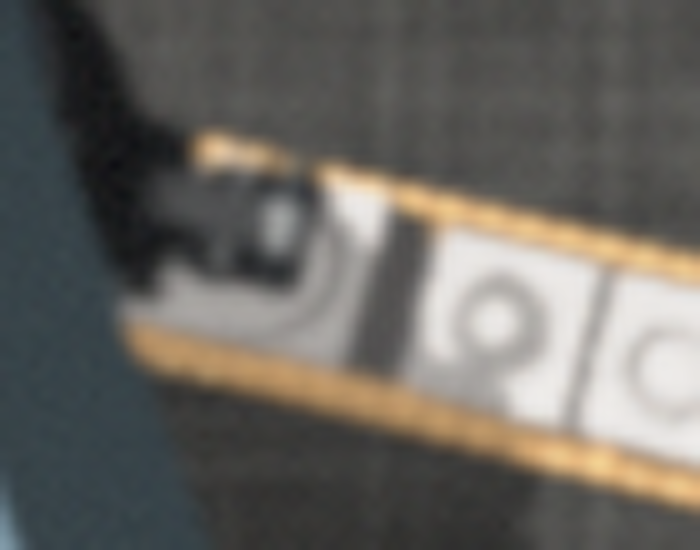

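View pics/hang4_scene.png

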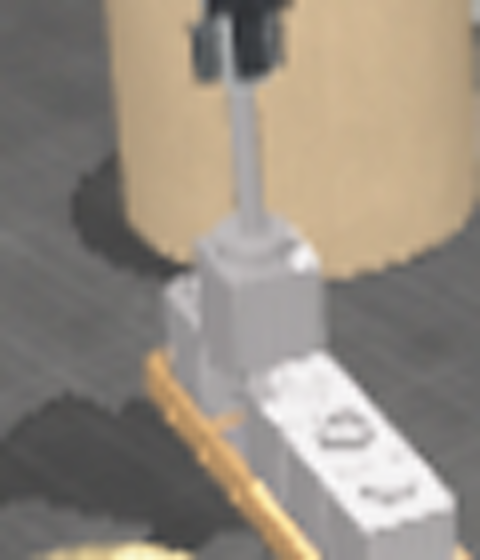

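Request:
apply_moves(
  plan=[
    {"translation": [0,0,0.006],"angular": [0,0,0],"hand": 0},
    {"translation": [0,0,0.006],"angular": [0,0,0],"hand": 0},
    {"translation": [0,0,0.006],"angular": [0,0,0],"hand": 0},
    {"translation": [0,0,0.006],"angular": [0,0,0],"hand": 0},
    {"translation": [0,0,0],"angular": [0,0,0],"hand": 0},
    {"translation": [0,0,0],"angular": [0,0,0],"hand": 0},
  ],
)

```text
time_s: 30.08
eef_pos: [0.499, 0.3853, 0.1734]
eef_rot: [-0.0, 0.993, -0.118, 0.001]
wrist_force: [-0.1, -0.6, -5.2]
opening: 0.131
```

```bash
python3 s.py; python3 - <<'E'
from h import *
for n,b,s in (("top",(172,155,70,55),10),("scene",(235,130,60,70),8)):
    im=np.mean([ctrl.camera(n)["img"].astype(float) for _ in range(4)],0).clip(0,255).astype(np.uint8)
    crop(im,*b,s,f"pics/hang5_{n}.png")
E
```

```text
30.075 [0.499  0.3853 0.1734] F [-0.1022 -0.6421 -5.2418] T [ 0.0336 -0.0111 -0.013 ] op 0.13062338006347143 yaw -13.569396389447082 z [ 0.0012 -0.0001 -1.    ]
```

View pics/hang5_top.png

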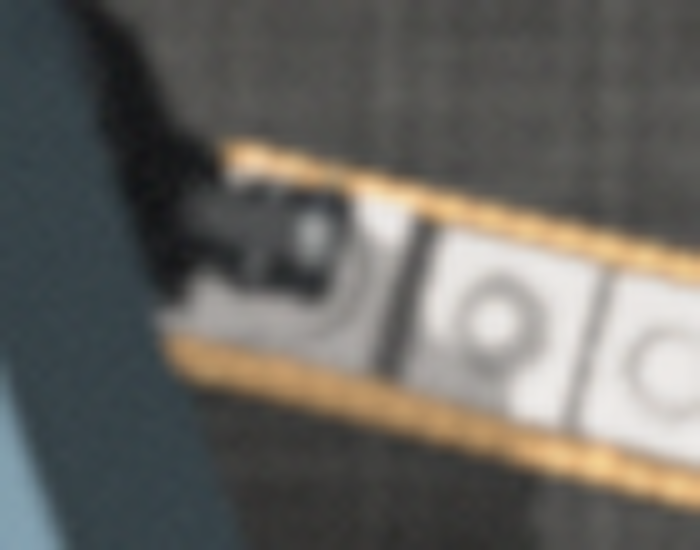

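View pics/hang5_scene.png

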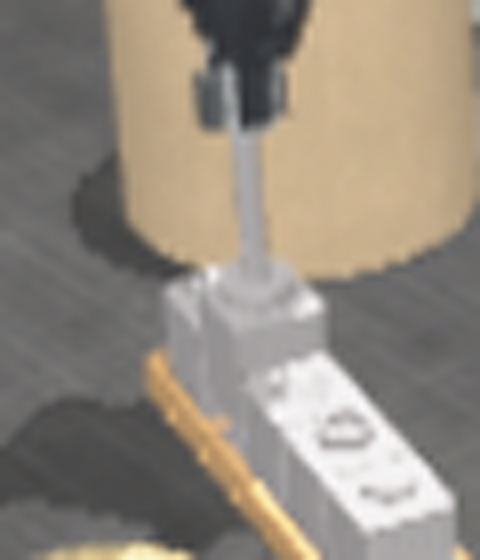

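Request:
apply_moves(
  plan=[
    {"translation": [0,0,0.005],"angular": [0,0,0],"hand": 0},
    {"translation": [0,0,0.005],"angular": [0,0,0],"hand": 0},
    {"translation": [0,0,0.004],"angular": [0,0,0],"hand": 0},
    {"translation": [0,0,0],"angular": [0,0,0],"hand": 0},
    {"translation": [0,0,0],"angular": [0,0,0],"hand": 0},
  ],
)

```text
time_s: 31.1
eef_pos: [0.499, 0.3853, 0.1594]
eef_rot: [0.0, 0.993, -0.118, 0.001]
wrist_force: [-0.1, 0.4, -4.7]
opening: 0.134
```

Request:
apply_moves(
  plan=[
    {"translation": [0,0,0.002],"angular": [0,0,0],"hand": 0},
    {"translation": [0,0,0.002],"angular": [0,0,0],"hand": 0},
    {"translation": [0,0,0],"angular": [0,0,0],"hand": 0},
  ],
)

```text
time_s: 31.48
eef_pos: [0.4992, 0.3854, 0.1558]
eef_rot: [-0.0, 0.993, -0.118, 0.001]
wrist_force: [-0.2, 0.1, -2.3]
opening: 0.131
```

```bash
python3 s.py
```

```text
31.475 [0.4992 0.3854 0.1558] F [-0.1653  0.0896 -2.2702] T [ 0.0584 -0.0156  0.0094] op 0.13087066414544096 yaw -13.567099933010187 z [ 0.0019  0.0002 -1.    ]
```

Request:
apply_moves(
  plan=[
    {"translation": [0,0,0.001],"angular": [0,0,0],"hand": 0},
    {"translation": [0,0,0.001],"angular": [0,0,0],"hand": 0},
    {"translation": [0,0,0],"angular": [0,0,0],"hand": 0},
  ],
)

```text
time_s: 31.85
eef_pos: [0.4992, 0.3854, 0.1538]
eef_rot: [-0.0, 0.993, -0.118, 0.001]
wrist_force: [0.2, -0.2, 0.7]
opening: 0.128
```

```bash
python3 s.py; python3 - <<'E'
from h import *
for n,b,s in (("top",(172,155,70,55),10),("scene",(235,130,60,70),8)):
    im=np.mean([ctrl.camera(n)["img"].astype(float) for _ in range(2)],0).clip(0,255).astype(np.uint8)
    crop(im,*b,s,f"pics/hang6_{n}.png")
E
```

```text
31.85 [0.4992 0.3854 0.1538] F [ 0.181  -0.2262  0.7097] T [-0.0632  0.0491  0.0375] op 0.12844777911714617 yaw -13.568674714426304 z [ 0.0018  0.0002 -1.    ]
```

View pics/hang6_top.png

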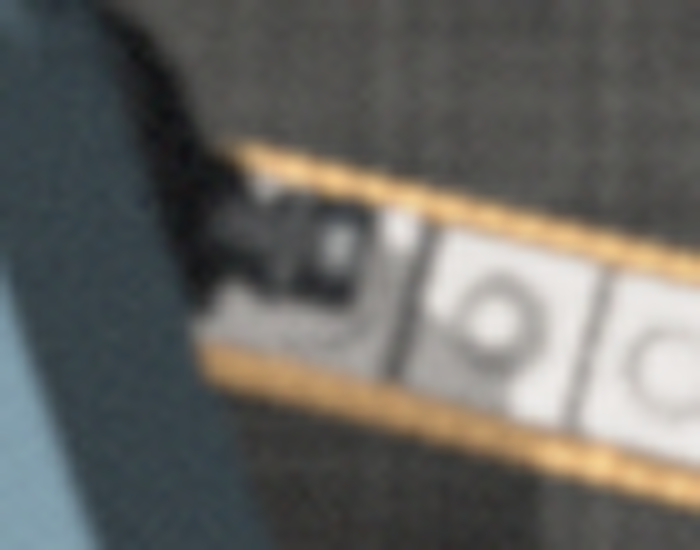

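View pics/hang6_scene.png

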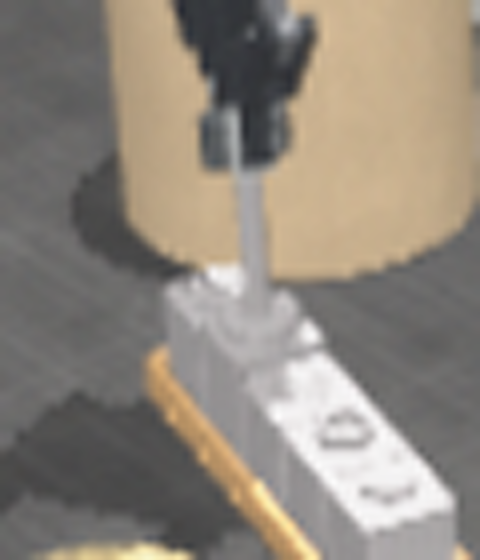

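Request:
apply_moves(
  plan=[
    {"translation": [0,0,0.0005],"angular": [0,0,0],"hand": 0},
    {"translation": [0,0,0],"angular": [0,0,0],"hand": 0.03},
    {"translation": [0,0,0],"angular": [0,0,0],"hand": 0.06},
    {"translation": [0,0,0],"angular": [0,0,0],"hand": 0.0854},
    {"translation": [0,0,0],"angular": [0,0,0],"hand": 0.0854},
    {"translation": [0,0,0],"angular": [0,0,0],"hand": 0.0854},
  ],
)

```text
time_s: 32.8
eef_pos: [0.4989, 0.3852, 0.1527]
eef_rot: [0.0, 0.993, -0.118, 0.0]
wrist_force: [0.1, 0.4, 0.8]
opening: 1.0
```

Request:
apply_moves(
  plan=[
    {"translation": [0,0,-0.01],"angular": [0,0,0],"hand": 0.0854},
    {"translation": [0,0,-0.03],"angular": [0,0,0],"hand": 0.0854},
    {"translation": [0,0,-0.04],"angular": [0,0,0],"hand": 0.0854},
    {"translation": [0,0,-0.05],"angular": [0,0,0],"hand": 0.0854},
    {"translation": [0,0,-0.05],"angular": [0,0,0],"hand": 0.0854},
  ],
)

```text
time_s: 33.42
eef_pos: [0.4985, 0.3852, 0.3352]
eef_rot: [-0.0, 0.993, -0.118, 0.001]
wrist_force: [0.8, 0.2, -0.5]
opening: 1.001
```

Request:
apply_moves(
  plan=[
    {"translation": [0,0.05,0],"angular": [0,0,0],"hand": 0.0854},
    {"translation": [0,0.05,0],"angular": [0,0,0],"hand": 0.0854},
    {"translation": [0,0.05,0],"angular": [0,0,0],"hand": 0.0854},
    {"translation": [0,0.05,0],"angular": [0,0,0],"hand": 0.0854},
    {"translation": [0,0.05,0],"angular": [0,0,0],"hand": 0.0854},
    {"translation": [0,0.05,0],"angular": [0,0,0],"hand": 0.0854},
    {"translation": [0,0,0],"angular": [0,0,0],"hand": 0.0854},
    {"translation": [0,0,0],"angular": [0,0,0],"hand": 0.0854},
  ],
)

```text
time_s: 34.42
eef_pos: [0.4286, 0.0938, 0.3336]
eef_rot: [-0.0, 0.993, -0.119, 0.001]
wrist_force: [0.5, 0.2, 0.7]
opening: 0.999
```

```bash
python3 s.py; python3 - <<'E'
from h import *
for n,b,s in (("top",(165,150,115,70),6.9),("scene",(225,120,85,90),6.5)):
    im=np.mean([ctrl.camera(n)["img"].astype(float) for _ in range(4)],0).clip(0,255).astype(np.uint8)
    crop(im,*b,s,f"pics/end_{n}.png")
E
```

```text
34.425 [0.4286 0.0938 0.3336] F [0.4911 0.2287 0.6722] T [-0.0187  0.0226 -0.0096] op 0.9986223598959054 yaw -13.616496199910042 z [ 0.0025  0.0002 -1.    ]
```

View pics/end_top.png

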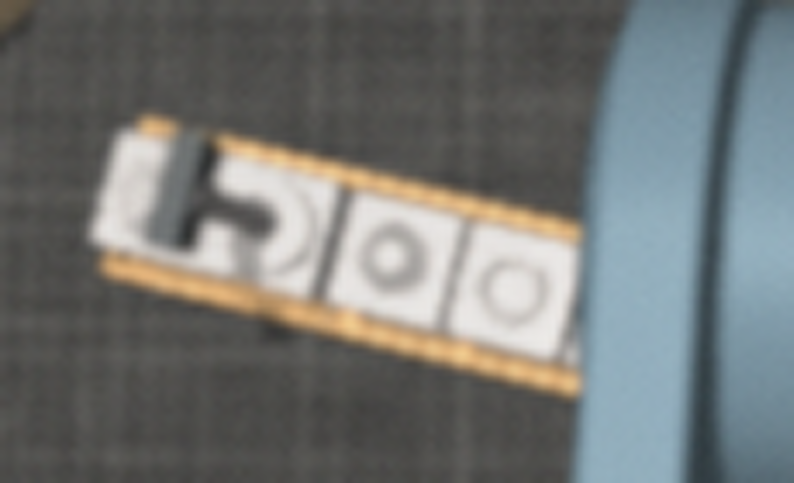

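View pics/end_scene.png

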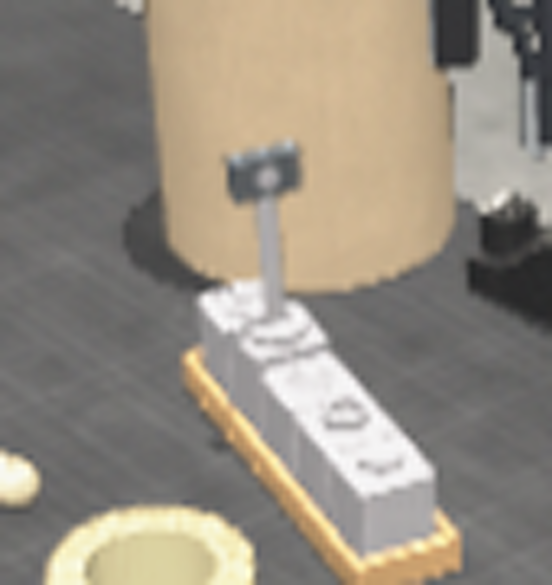

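```bash
python3 - <<'E'
from h import *
c=ctrl.camera("top"); d=ctrl.camera("scene")
C=lambda u:np.round(((u[0]-225+.5)*6.5-.5,(u[1]-120+.5)*6.5-.5),1)
T=lambda u:np.round(((u[0]-165+.5)*6.9-.5,(u[1]-150+.5)*6.9-.5),1)
for z in (.068,.076,.156,.169,.182): print(z,"scene",C(proj(d,[.499,.3853,z])),"top",T(proj(c,[.499,.3853,z])))
S=lambda x,y,x0,y0,s:((x+.5)/s-.5+x0,(y+.5)/s-.5+y0)
# -y edge of plug top, and dieC top center
pts=[S(*q,165,150,6.9) for q in [(342,188),(308,300)]]
print([onz(c,q,.068) for q in pts], ctrl.get_obs()["time_s"])
E
```

```text
0.068 scene [272.7 328.2] top [268.9 226. ]
0.076 scene [271.8 316.1] top [262.8 223.6]
0.156 scene [262.  190.7] top [196.6 197. ]
0.169 scene [260.3 169.7] top [184.9 192.3]
0.182 scene [258.7 148.5] top [172.8 187.4]
[array([0.51336836, 0.35817702, 0.068     ]), array([0.47156938, 0.36969657, 0.068     ])] 34.925
```

```bash
python3 - <<'E'
from h import *
print(ctrl.hand_in())
E
```

```text
the job is handed in; nothing more can be done
None
```

The plug is standing in the rack gap with the rod upright in it, and I handed the job in at about 35 s of the 66 s allowed. The hand-in gives no verdict, so the checks below are my own.

**What I did:**
- Lifted the rod from the cradle, stood it in the plug's slot with its collar seated (about 8 N of press), and let go.
- Took it again by its flat head, turned it 90.5° clockwise, and pulled the plug up. It took about 12 N on the way out, and the plug's underside ended about 0.10 m up.
- Lowered the plug into the gap until the collar rested on it, then released and moved the arm away.

**Last checks:**
- **Plug position:** The gripper was within about 1 mm of the gap centre I had measured when I let go. The plug edge seen in the top view agrees to about 1.5 mm.
- **Plug height:** Contact with the rack floor came at the expected height.
- **Rod:** It looks vertical in both views, with the collar on the plug.
- **Other dies:** No shift is visible in either view. In the last top picture the arm hid the die at the far end of the row, which the scene view still shows.

**What disagreed:**
- The scene camera reads about 2–3 mm off the top camera, so I relied on the top camera and relative readings.
- One rod-tilt correction before insertion went the wrong way. I saw it in the next picture and fixed it.
- The turn stopped at 90.5° without reaching the hard stop.
- Plug edge angles measured while it hung disagreed by about 3°, so its turn in the gap is known only to that accuracy.

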